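Run one measuring cycle on the sample dock

TASK

Run one measuring cycle: clamp the white reference bar in the sprung clamp (press the orange jaw back, set the bar across the gap flat on the base plate, let the jaw close on it) and push every sample puck into a dock lane of its own, any lane, until it clicks past the sprung balls, fully home against the stop. Only when all is loaded, press the yellow pedal right down to its stop, keep it down for two seconds and let it come back up. Then take the pucks out and stand them upright in the blue tray, leaving the bar clamped and the bottle, jar and screwdriver alone.

Things in the scene. Friction and masses are not known exactly. Their poses are not given: they have to be found in the camera images.
- puck1_c (a point): Sample puck 1 (absent in some starts): a round steel disc 40 mm in diameter and 16 mm high, thin green facing on top, with a black round grip post 16 mm in diameter standing 30 mm up from its middle (46 mm high in all, about 0.12 kg). The point is on its axis, half-way up, 23 mm above its underside; z is up the post.
- puck2_c (a point): Sample puck 2 (absent in some starts): a round steel disc 40 mm in diameter and 16 mm high, thin amber facing on top, with a black round grip post 16 mm in diameter standing 30 mm up from its middle (46 mm high in all, about 0.12 kg). The point is on its axis, half-way up, 23 mm above its underside; z is up the post.
- puck3_c (a point): Sample puck 3 (absent in some starts): a round steel disc 40 mm in diameter and 16 mm high, thin red facing on top, with a black round grip post 16 mm in diameter standing 30 mm up from its middle (46 mm high in all, about 0.12 kg). The point is on its axis, half-way up, 23 mm above its underside; z is up the post.
- puck4_c (a point): Sample puck 4 (absent in some starts): a round steel disc 40 mm in diameter and 16 mm high, thin blue facing on top, with a black round grip post 16 mm in diameter standing 30 mm up from its middle (46 mm high in all, about 0.12 kg). The point is on its axis, half-way up, 23 mm above its underside; z is up the post.
- dock: Dock, fixed: an aluminium plate 140 x 268 x 10 mm whose top is the floor of four lanes 62 mm apart, black walls 14 mm high above that floor. Origin: centre of its underside; x points into the lanes, z up. The walls start 40.5 mm in from the plate's open -x edge with rounded noses; before them is a bare apron where a puck can be stood, centred 82 to 88 mm before a lane's home point, and slid in.
- lane1 (a point): Lane 1: where a puck's centre point is when the puck is home. x points inwards along the lane, z up; floor 23 mm below, stop wall 20 mm beyond, lane 43 mm wide. 9 mm before the point two brass sprung balls, one in each side wall, leave 36 mm between them and give up to 5 mm each: a puck needs about 5 to 12 N to pass, then clicks to the stop; short of that it is pushed back.
- lane2 (a point): Lane 2: where a puck's centre point is when the puck is home. x points inwards along the lane, z up; floor 23 mm below, stop wall 20 mm beyond, lane 43 mm wide. 9 mm before the point two brass sprung balls, one in each side wall, leave 36 mm between them and give up to 5 mm each: a puck needs about 5 to 12 N to pass, then clicks to the stop; short of that it is pushed back.
- lane3 (a point): Lane 3: where a puck's centre point is when the puck is home. x points inwards along the lane, z up; floor 23 mm below, stop wall 20 mm beyond, lane 43 mm wide. 9 mm before the point two brass sprung balls, one in each side wall, leave 36 mm between them and give up to 5 mm each: a puck needs about 5 to 12 N to pass, then clicks to the stop; short of that it is pushed back.
- lane4 (a point): Lane 4: where a puck's centre point is when the puck is home. x points inwards along the lane, z up; floor 23 mm below, stop wall 20 mm beyond, lane 43 mm wide. 9 mm before the point two brass sprung balls, one in each side wall, leave 36 mm between them and give up to 5 mm each: a puck needs about 5 to 12 N to pass, then clicks to the stop; short of that it is pushed back.
- refbar_c (a point): Reference bar: a white ceramic square bar, 32 x 50 x 32 mm (50 mm along its y), 0.15 kg, with a thin blue band round its middle, loose on the table. The point is its centre, 16 mm above its underside; all four long sides are alike.
- clamp: Reference clamp, fixed: black base plate 130 x 80 mm, 8 mm thick; origin at the centre of its underside, x from the fixed stop to the sprung jaw, z up. The fixed stop is an aluminium block 36 mm wide (along y), 12 mm thick and only 12 mm high above the base plate, the orange jaw faces it. A spring housing 30 mm high stands at the far +x end.
- clamp_seat (a point): Where the bar's centre lies when clamped: lying on the clamp's base plate (16 mm below the point), against the face of the fixed stop (16 mm before the point in x), the bar's 50 mm length along y. Axes as the clamp's: x from the fixed stop to the jaw, z up.
- jaw (a joint): Orange jaw: how far it is pressed back, m, 0 at rest (12 mm gap to the stop) to 0.034; 36 mm wide, 20 mm thick, 36 mm high above the base plate (24 mm above the stop's top). It springs shut at once: 4 N at rest, 10 N at 24 mm. The bar, held higher than the fixed stop, can press it back and then be lowered into the gap. Reads 0.020 with the bar clamped.
- jaw_face (a point): Middle of the top edge of the jaw's front face (which looks to -x, at the fixed stop), 36 mm above the base plate. It moves with the jaw along the clamp's x.
- pedal (a joint): Yellow pedal of the measuring cell: how far it is pressed, rad, 0 up at rest, 0.24 down at its stop. It springs back up when let go. About 4 N at the pad starts it, 8 N holds it at the stop.
- pedal_pad (a point): Middle of the black rubber pad on the raised end of the yellow pedal (plate 105 x 60 mm), on its upper face. x points level to the hinge, which lies along y, 80 mm beyond this point and 16 mm above the table. At rest the plate rises 0.26 rad towards the pad, about 40 mm high; pressed to the stop the pad goes down about 19 mm.
- out_tray_in (a point): Tray for measured pucks, fixed: open blue tray 135 x 150 mm (y the longer side), walls 4 mm thick and 15 mm high in all. The point is the centre of its inner floor, which is 127 x 142 mm; z up. Four pucks fit standing two by two.
- flask_s (a point): Bystander: a closed bottle 60 mm in diameter and 130 mm high, standing beyond the dock; the point is half-way up.
- jar_s (a point): Bystander: a closed jar 64 mm in diameter and 75 mm high, standing beyond the clamp; the point is half-way up.
- driver_grip (a point): Bystander: a screwdriver lying to the right of the clamp (-y); the point is on its handle.
Not all that is in view belongs to the job. Leave any turquoise look-alike of the part that bears puck3_c alone.

How it is judged:
On the way, in this order (a step that is already met when the one before it is completed fails the run):
1. the reference bar is clamped and every puck present is home in a lane (x of refbar_c in the frame of clamp_seat between -0.004 and 0.004 m and y of refbar_c in the frame of clamp_seat between -0.012 and 0.012 m and z of refbar_c in the frame of clamp_seat between -0.004 and 0.004 m and angle between the y axis of refbar_c and the y axis of clamp_seat, either way round below 0.12 rad and value of joint jaw above 0.017 m and (distance between puck1_c and lane1 below 0.004 m or distance between puck1_c and lane2 below 0.004 m or distance between puck1_c and lane3 below 0.004 m or distance between puck1_c and lane4 below 0.004 m) and angle between each of puck1_c, puck2_c, puck3_c, puck4_c's own z axis and vertical below 0.1 rad and (distance between puck2_c and lane1 below 0.004 m or distance between puck2_c and lane2 below 0.004 m or distance between puck2_c and lane3 below 0.004 m or distance between puck2_c and lane4 below 0.004 m) and (distance between puck3_c and lane1 below 0.004 m or distance between puck3_c and lane2 below 0.004 m or distance between puck3_c and lane3 below 0.004 m or distance between puck3_c and lane4 below 0.004 m) and (distance between puck4_c and lane1 below 0.004 m or distance between puck4_c and lane2 below 0.004 m or distance between puck4_c and lane3 below 0.004 m or distance between puck4_c and lane4 below 0.004 m)), for 0.2 s.
2. the pedal is held down at its stop (value of joint pedal above 0.215 rad), for 1.5 s.
At the end, for the whole second after the job is handed in: Each puck stands upright (within 0.1 rad) on the floor inside the blue tray; bar centre within 4 mm of the clamp seat in x and z, 12 mm in y, its length within 0.12 rad of the clamp's y, jaw above 0.017; pedal back below 0.03; all at rest (x of refbar_c in the frame of clamp_seat between -0.004 and 0.004 m and y of refbar_c in the frame of clamp_seat between -0.012 and 0.012 m and z of refbar_c in the frame of clamp_seat between -0.004 and 0.004 m and angle between the y axis of refbar_c and the y axis of clamp_seat, either way round below 0.12 rad and value of joint jaw above 0.017 m and x of puck1_c in the frame of out_tray_in between -0.047 and 0.047 m and y of puck1_c in the frame of out_tray_in between -0.055 and 0.055 m and z of puck1_c in the frame of out_tray_in between 0.018 and 0.028 m and angle between each of puck1_c, puck2_c, puck3_c, puck4_c's own z axis and vertical below 0.1 rad and x of puck2_c in the frame of out_tray_in between -0.047 and 0.047 m and y of puck2_c in the frame of out_tray_in between -0.055 and 0.055 m and z of puck2_c in the frame of out_tray_in between 0.018 and 0.028 m and x of puck3_c in the frame of out_tray_in between -0.047 and 0.047 m and y of puck3_c in the frame of out_tray_in between -0.055 and 0.055 m and z of puck3_c in the frame of out_tray_in between 0.018 and 0.028 m and x of puck4_c in the frame of out_tray_in between -0.047 and 0.047 m and y of puck4_c in the frame of out_tray_in between -0.055 and 0.055 m and z of puck4_c in the frame of out_tray_in between 0.018 and 0.028 m and value of joint pedal below 0.03 rad and linear speed of each of refbar, puck1, puck2, puck3, puck4 below 0.02 m/s); the robot touches nothing.
It fails at once if the bottle is disturbed (moved more than 3 cm) (distance of flask_s from where it was at the start of the episode above 0.03 m).
It fails at once if the jar is disturbed (moved more than 3 cm) (distance of jar_s from where it was at the start of the episode above 0.03 m).
It fails at once if the screwdriver is disturbed (moved more than 3 cm) (distance of driver_grip from where it was at the start of the episode above 0.03 m).
Of puck1, puck2, puck3, puck4 only 3 to 4 are there at a start; the rules pass over those that are not, and their reading is None.
At some moment in a run one of puck1, puck2, puck3, puck4 may be knocked a few centimetres aside while the robot is not near it.
Once in a run the grip may slacken for a moment while it holds something.
It also fails if it takes over 210 s, if anything falls off the work surface, if the arm or the gripper's body presses on something with over 40 N, if the wrist force passes 120 N, or if a joint passes its speed limit or range.

ROBOT

A 6-joint arm with a two-finger parallel gripper is mounted at the origin on the work surface. World frame = base frame: x ahead of the robot, y to its left, z up, the work surface at z = 0. Lengths are in m, angles in rad, forces in N, time in s.
With the tool pointing down it reaches from about 0.425 to 0.95 m from the base axis. Payload 3.5 kg.
Tool frame: the origin (TCP) lies at the very end of the fingers, on their centre line; the grasp point (between the pads) lies 19 mm behind it (manip.grasp_offset is the distance from the TCP to the grasp point, in m); z points along the fingers, y is the line along which they close (so a half turn about z gives the same grasp; the last joint's range is limited). The gripper opens to 85 mm and grips with 20 to 120 N. Pads are 22 mm wide; open, the fingers measure 114 mm over their backs; the gripper's body (76 mm by 85 mm) begins 54 mm behind the grasp point. The pads swing forward as they close: fully open they stand 13 mm farther back than shut.
Start: joints at [1.042, 0.286, 1.577, -0, 1.279, -0.15], TCP at [0.25, 0.627, 0.231] pointing down, gripper open.
Joint ranges: [-2.77, 2.77], [-0.9, 2.22], [0.21, 2.48], [-1.53, 4.67], [0.24, 2.81], [-2.84, 2.84]. Speed limits (rad/s): [2.79, 2.79, 3.14, 3.14, 3.14, 3.14].

INTERFACE

Orientations are given as a unit quaternion [w, x, y, z].
In Python, from rig import manip gives the robot as it stands. The module is installed in compiled form; this text tells all that it offers.
- The arm moves only by the tool carry_out, never from a script. Its argument "commands" is a list of rows, each a list of 7 numbers: the shift along the world's x, y, z each as a share of 0.08 m, from -1 to 1, then the turn, a rotation vector about the world's x, y, z each as a share of pi/2 rad, from -1 to 1, then the closure, from -1 (fully open) to 1 (shut). A call has 1 to 20 rows; each row is the pose to reach, as a shift and turn from the pose commanded when the call began; what a row does not reach only later rows make up. A row lasts 1/12 s, in which the tool goes at most 41.7 mm and 7.16 degrees, less where a joint would pass 70% of its speed; a pose out of reach is approached as far as the arm can. A call with a number of a shift or a turn outside -1 to 1 is refused whole. A call with a gripper value outside its range is refused whole. The fingers move at their own pace and stop on an object; "force" is the grip in N (left out, the last holds). Time passes only in rows, so rows that repeat a pose let the fingers close. It gives the time, the measured TCP pose, the force, the opening and the grip force at its end, in the units of the state.
- manip.observe(): the state, without advancing time (a new reading comes with each control period).
- manip.get_image(name): name is "side" or "top" or "wrist"; returns a dict with "pixels" (480x640x3 uint8, blue, green, red), "mtx" (3x3 intrinsics, pixels), "position" and "rotation" of the camera in the world; the wrist camera has in their place "mount" (4x4, takes a point from camera to tool coordinates, whose origin is the TCP and whose axes are the flange's). Camera axes: x right, y down, z forward; pixel columns grow to the right and rows downward; lengths in m; the calibration is good to about 2 mm. A picture is of the moment at which its call begins: read the wrist's pose just before it. There is no depth.
- manip.finish_job(): hands the job in; it is judged then, once.
The state is a dict: "time_s": time; "joint_pos": joint angles; "joint_vel": joint speeds; "effort": joint torques, N m; "tcp_pos": TCP position; "orientation": TCP orientation; "contact_force": force on the tool from outside, world axes, zero at the start; "torque": the same for the moment, N m; "finger_gap": opening from 0.0 (shut) to 1.0 (fully open); "grip_force": force on a finger pad.
Only numpy, scipy, OpenCV 4.12 (cv2) and the standard library are available. Lean on these libraries where they do the work, as an engineer would, in place of code of your own. Each camera call takes 0.05 s, during which the arm holds its last target. There are 200 camera calls.

## Working session

There is one attempt and no reset: what is moved stays moved. The work goes in short steps, Python scripts to look and compute and a tool call to move; the robot and the scene stay as the last step left them, time stands still between calls to the robot, and variables do not carry over. Pictures are saved under pics/ and viewed, at most 17 in all, crops included, and the job is handed in when it is done.

Besides the shell and the picture viewer there is one more tool, called in YAML: its name, and indented under it one key for each argument. carry_out: Moves the arm, as the interface text tells. Its arguments: {"type":"object","properties":{"commands":{"type":"array","items":{"type":"array","items":{"type":"number","minimum":-1,"maximum":1}}},"force":{"type":"number"}},"required":["commands"]}

```bash
mkdir -p pics; ls; python3 - <<'E'
from rig import manip
import cv2
print(manip.observe())
for n in("top","side"):
    d=manip.get_image(n); cv2.imwrite(f"pics/{n}0.png",d["pixels"]); print(n,d["mtx"],d["position"],d["rotation"])
d=manip.get_image("wrist");print(d["mtx"],d["mount"]);print(manip.grasp_offset)
E
```

```text
pics
{'time_s': 0.0, 'joint_pos': array([ 1.04199576e+00,  2.87211041e-01,  1.57815586e+00, -5.44895545e-06,
        1.27862249e+00, -1.49972395e-01]), 'joint_vel': array([ 1.44065490e-03, -8.20925291e-05, -9.06979774e-04,  5.17136921e-04,
       -2.18111847e-03,  1.95342730e-04]), 'effort': array([-1.77423597e-03, -4.05997217e+01, -2.92618150e+01, -1.83981615e-04,
        6.00589468e-03,  1.03499417e-05]), 'tcp_pos': array([0.2492593 , 0.62658783, 0.22992838]), 'orientation': array([-3.96487003e-04,  1.88282583e-01,  9.82114165e-01, -1.13087815e-03]), 'contact_force': array([-0.01674403,  0.18520421, -0.11951512]), 'torque': array([-0.00967986,  0.03219817, -0.01213085]), 'grip_force': 0.0, 'finger_gap': 1.0029379592231868}
top [[530.13992529   0.         317.59805916]
 [  0.         530.13992529 242.46848775]
 [  0.           0.           1.        ]] [ 0.5017659  -0.0873546   1.05999159] [ 0.03649246 -0.69950304  0.71341354 -0.02012267]
side [[440.88346551   0.         318.47953986]
 [  0.         440.88346551 233.81859389]
 [  0.           0.           1.        ]] [0.17289726 0.30647821 0.73233464] [ 0.12595532 -0.37662912  0.86480326 -0.3072476 ]
[[339.96737261   0.         320.73942444]
 [  0.         339.96737261 239.06130293]
 [  0.           0.           1.        ]] [[ 4.31795653e-04 -9.49704281e-01 -3.13147875e-01  8.02936117e-02]
 [ 9.99999678e-01  1.98044893e-04  7.78263086e-04 -4.96823344e-05]
 [-6.77102447e-04 -3.13148110e-01  9.49704061e-01 -1.41363417e-01]
 [ 0.00000000e+00  0.00000000e+00  0.00000000e+00  1.00000000e+00]]
0.0187
```

View pics/top0.png

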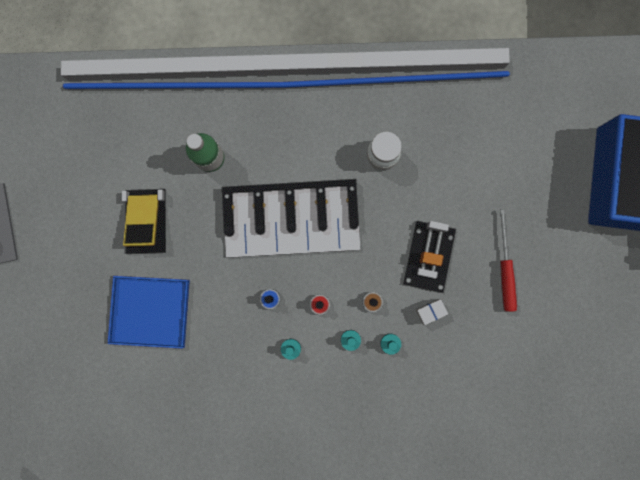

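View pics/side0.png

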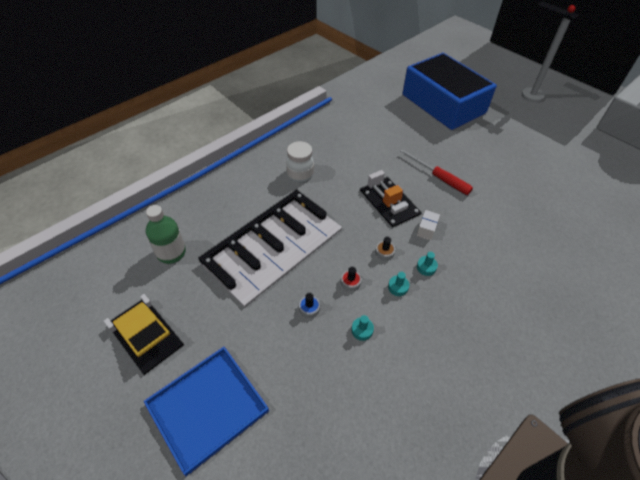

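The top view (rows = −x, columns = −y) shows blue, red and amber pucks at (270,299), (320,305) and (373,302). The bar is at (433,312), the clamp around (430,257), the dock (222–360, 180–257), the pedal (142,220) and the tray (149,312). Three turquoise look-alikes are at rows 340–350. There is no green puck.

```bash
cat > h.py <<'E'
import cv2, numpy as np
from scipy.spatial.transform import Rotation as Ro
from rig import manip
def q2R(q): return Ro.from_quat([q[1],q[2],q[3],q[0]]).as_matrix()
def cam(n,save=None):
    s=manip.observe(); d=manip.get_image(n)
    if n=="wrist":
        T=np.eye(4);T[:3,:3]=q2R(s["orientation"]);T[:3,3]=s["tcp_pos"]; T=T@np.array(d["mount"])
        R,p=T[:3,:3],T[:3,3]
    else: R,p=q2R(d["rotation"]),np.array(d["position"])
    if save: cv2.imwrite(f"pics/{save}.png",d["pixels"])
    return dict(im=d["pixels"],K=np.array(d["mtx"]),R=R,p=p)
def ray(c,uv):
    v=c["R"]@np.linalg.solve(c["K"],[uv[0],uv[1],1]); return v/np.linalg.norm(v)
def onz(c,uv,z):
    v=ray(c,uv); return c["p"]+v*(z-c["p"][2])/v[2]
def proj(c,P):
    q=c["K"]@(c["R"].T@(np.asarray(P)-c["p"])); return q[:2]/q[2]
def blobs(c,lo,hi,amin=25,roi=None):
    hsv=cv2.cvtColor(c["im"],cv2.COLOR_BGR2HSV); m=cv2.inRange(hsv,np.array(lo),np.array(hi))
    if roi: z=np.zeros_like(m);x0,y0,x1,y1=roi;z[y0:y1,x0:x1]=m[y0:y1,x0:x1];m=z
    cs,_=cv2.findContours(m,cv2.RETR_EXTERNAL,cv2.CHAIN_APPROX_NONE)
    return sorted([k for k in cs if cv2.contourArea(k)>amin],key=cv2.contourArea,reverse=True)
COL=dict(blue=((105,90,90),(125,255,255)),red=((0,120,90),(6,255,255)),amber=((8,100,90),(20,255,255)))
E
python3 - <<'E'
from h import *
T=cam("top");S=cam("side")
rois={"blue":[(255,285,285,315),(290,290,325,325)],"red":[(305,290,335,320),(335,265,370,295)],"amber":[(360,288,388,316),(370,235,400,262)]}
for k,(a,b) in rois.items():
    for c,r in((T,a),(S,b)):
        for bl in blobs(c,*COL[k],5,r)[:2]:
            (u,v),rad=cv2.minEnclosingCircle(bl); P=onz(c,(u,v),.016); print(k,(u,v),rad,cv2.contourArea(bl),P.round(4),np.hypot(*P[:2]).round(3))
for n,lo,hi,z,roi in [("tray",(105,120,60),(125,255,255),.015,(90,260,210,360)),("pedal",(20,120,80),(32,255,255),.03,(100,170,190,270)),("jaw",(8,150,120),(18,255,255),.044,(400,210,470,290)),("bar",(0,0,150),(180,60,255),.032,(410,290,455,335)),("dock",(0,0,120),(180,45,255),.010,(215,175,370,265)),("stop",(0,0,150),(180,60,255),.02,(405,262,450,285)),("hous",(0,0,150),(180,60,255),.038,(405,215,470,240))]:
    for bl in blobs(T,lo,hi,20,roi)[:2]:
        r=cv2.minAreaRect(bl); B=cv2.boxPoints(r); P=np.array([onz(T,q,z) for q in B]); print(n,np.round(r[0],1),np.round(onz(T,r[0],z),4),[np.linalg.norm(P[i]-P[i-1]).round(4) for i in(1,2)],(P[:,:2]).round(3).tolist())
E
python3 - <<'E'
import cv2
a=cv2.imread('pics/top0.png')
x=cv2.resize(a[170:340,100:240],None,fx=2.8,fy=3.5,interpolation=cv2.INTER_CUBIC)
b=cv2.resize(a[170:340,215:455],None,fx=3.33,fy=3.5,interpolation=cv2.INTER_CUBIC)
cv2.imwrite('pics/c0.png',b)
E
```

```text
blue (269.4340515136719, 298.6648254394531) 8.683388710021973 209.5 [0.4771 0.0327 0.016 ] 0.478
blue (309.0, 304.5) 9.12424373626709 123.0 [0.4756 0.0328 0.016 ] 0.477
red (319.4080505371094, 304.1436767578125) 8.217180252075195 188.5 [ 0.4646 -0.0652  0.016 ] 0.469
red (351.0, 277.5) 8.139510154724121 74.5 [ 0.4643 -0.0668  0.016 ] 0.469
amber (372.5, 301.5) 7.905794143676758 180.0 [ 0.4679 -0.1691  0.016 ] 0.498
amber (385.0, 248.5) 7.43313455581665 53.5 [ 0.4662 -0.1682  0.016 ] 0.496
tray [147.9 311.5] [0.4562 0.2735 0.015 ] [np.float64(0.1349), np.float64(0.1546)] [[0.395, 0.354], [0.53, 0.347], [0.518, 0.193], [0.384, 0.201]]
pedal [140.5 220. ] [0.6363 0.2842 0.03  ] [np.float64(0.1039), np.float64(0.0626)] [[0.588, 0.319], [0.691, 0.312], [0.685, 0.249], [0.582, 0.257]]
jaw [432.5 258.2] [ 0.5489 -0.2833  0.044 ] [np.float64(0.0192), np.float64(0.0353)] [[0.543, -0.264], [0.562, -0.268], [0.554, -0.303], [0.536, -0.298]]
bar [426.6 314.7] [ 0.4414 -0.2705  0.032 ] [np.float64(0.0215), np.float64(0.0304)] [[0.451, -0.254], [0.46, -0.274], [0.432, -0.287], [0.423, -0.267]]
bar [438.9 308.8] [ 0.4522 -0.2944  0.032 ] [np.float64(0.0206), np.float64(0.0296)] [[0.461, -0.279], [0.47, -0.298], [0.443, -0.31], [0.434, -0.291]]
dock [291.3 221.3] [ 0.6297 -0.012   0.01  ] [np.float64(0.2712), np.float64(0.1275)] [[0.689, 0.127], [0.699, -0.144], [0.571, -0.149], [0.561, 0.12]]
dock [304. 178.] [ 0.7167 -0.0389  0.01  ] [np.float64(0.1247), np.float64(0.0122)] [[0.724, 0.023], [0.721, -0.101], [0.709, -0.101], [0.712, 0.024]]
stop [427.4 272.6] [ 0.5221 -0.277   0.02  ] [np.float64(0.011), np.float64(0.0338)] [[0.521, -0.259], [0.531, -0.262], [0.523, -0.295], [0.513, -0.292]]
hous [438.7 225.3] [ 0.6125 -0.2987  0.038 ] [np.float64(0.011), np.float64(0.0345)] [[0.611, -0.281], [0.622, -0.283], [0.614, -0.317], [0.603, -0.314]]
```

View pics/c0.png

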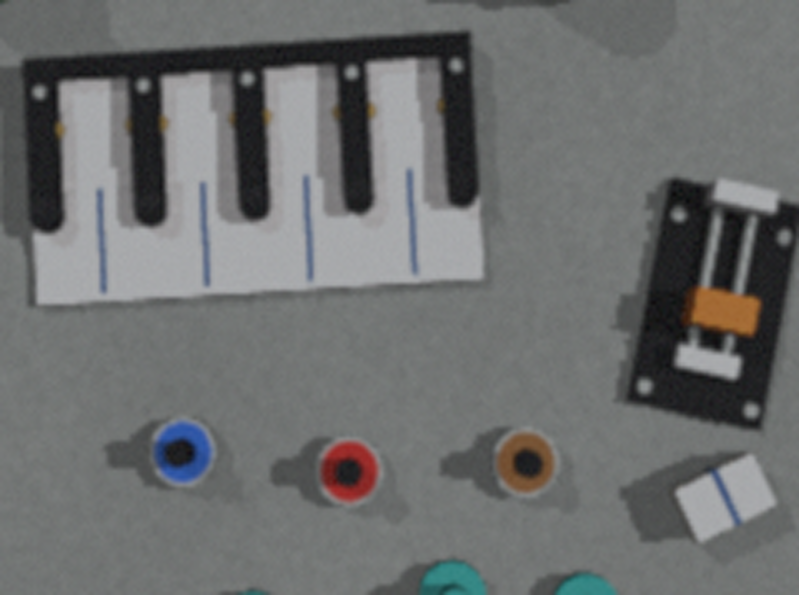

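The crop shows the dock lanes with blue centre lines, a free jaw with its stop to the near side, and the bar turned about 38° from the clamp's y. Next I fit the dock lines and plate edges.

```bash
cat >> h.py <<'E'
def lines(c,roi,z=.0102,amin=8):
    out=[]
    for b in blobs(c,(95,60,40),(130,255,255),amin,roi):
        vx,vy,x0,y0=cv2.fitLine(b,cv2.DIST_L2,0,.01,.01).ravel()
        t=((b[:,0,:]-[x0,y0])@[vx,vy]); e=[onz(c,(x0+vx*k,y0+vy*k),z) for k in(t.min(),t.max())]
        e.sort(key=lambda q:q[0]); out.append(np.array(e))
    return sorted(out,key=lambda e:-e[0][1])
E
python3 - <<'E'
from h import *
for n,roi in(("top",(225,210,360,260)),("side",(200,195,345,300))):
    c=cam(n)
    for e in lines(c,roi): d=e[1]-e[0]; print(n,e[:,:2].round(4).tolist(),np.linalg.norm(d).round(4),np.degrees(np.arctan2(d[1],d[0])).round(2), e.mean(0).round(4))
T=cam("top");C=np.array
for q in[(225.8,257.1),(360.3,249.7)]: print(onz(T,q,.01).round(4))
# wall tops/back wall outer corners from crop
for q in[(22,62),(470,33)]: print('back',onz(T,(215+q[0]/3.33,170+q[1]/3.5),.024).round(4))
for q in[(667,178),(800,206),(762,430),(627,402)]: print('plate',onz(T,(215+q[0]/3.33,170+q[1]/3.5),.008).round(4))
E
```

```text
[0.5608 0.1196 0.01  ]
[ 0.5702 -0.1482  0.01  ]
back [0.6982 0.1245 0.024 ]
back [ 0.7086 -0.1427  0.024 ]
plate [ 0.6256 -0.2589  0.008 ]
plate [ 0.6079 -0.3372  0.008 ]
plate [ 0.482 -0.31   0.008]
plate [ 0.4992 -0.2311  0.008 ]
```

carry_out:
  commands:
    - [0.5,-0.5,0,0,0,0.13,-1]
    - [1,-1,0,0,0,0.263,-1]
    - [1,-1,0,0,0,0.263,-1]

```text
time_s: 0.65
tcp_pos: [0.3306, 0.5459, 0.2313]
orientation: [0.0, 0.001, 1.0, -0.0]
contact_force: [0.5, 1.1, 0.6]
finger_gap: 0.998
grip_force: 0.0
```

carry_out:
  commands:
    - [0.5,-0.5,0,0,0,0,-1]
    - [1,-1,0,0,0,0,-1]
    - [1,-1,0,0,0,0,-1]

```text
time_s: 0.9
tcp_pos: [0.4115, 0.4649, 0.2316]
orientation: [0.0, 0.005, 1.0, -0.0]
contact_force: [0.1, -0.3, 0.2]
finger_gap: 0.998
grip_force: 0.0
```

carry_out:
  commands:
    - [0.4,-0.5,0,0,0,0,-1]
    - [0.84,-1,0,0,0,0,-1]
    - [0.84,-1,0,0,0,0,-1]

```text
time_s: 1.15
tcp_pos: [0.4793, 0.3839, 0.2316]
orientation: [0.001, 0.006, 1.0, -0.0]
contact_force: [0.2, 0.4, -0.3]
finger_gap: 0.996
grip_force: 0.0
```

carry_out:
  commands:
    - [0,-0.5,0,0,0,0,-1]
    - [0,-1,0,0,0,0,-1]

```text
time_s: 1.32
tcp_pos: [0.4775, 0.3058, 0.2312]
orientation: [0.0, 0.005, 1.0, -0.0]
contact_force: [0.0, -0.2, 1.0]
finger_gap: 0.997
grip_force: 0.0
```

carry_out:
  commands:
    - [0,-0.5,0,0,0,0,-1]
    - [0,-1,0,0,0,0,-1]

```text
time_s: 1.48
tcp_pos: [0.4766, 0.2255, 0.2314]
orientation: [0.0, 0.005, 1.0, -0.0]
contact_force: [1.2, -0.5, -0.3]
finger_gap: 1.001
grip_force: 0.0
```

carry_out:
  commands:
    - [0,-0.5,0,0,0,0,-1]
    - [0,-1,0,0,0,0,-1]

```text
time_s: 1.65
tcp_pos: [0.4764, 0.1454, 0.2316]
orientation: [0.0, 0.005, 1.0, -0.0]
contact_force: [1.1, 0.8, 0.3]
finger_gap: 0.998
grip_force: 0.0
```

carry_out:
  commands:
    - [0,-0.5,-0.3,0,0,0,-1]
    - [0,-1,-0.6,0,0,0,-1]
    - [0,-1,-0.6,0,0,0,-1]
    - [0,-1,-0.6,0,0,0,-1]

```text
time_s: 1.98
tcp_pos: [0.4755, 0.0652, 0.1813]
orientation: [-0.002, 0.007, 1.0, 0.0]
contact_force: [1.1, -0.7, -0.4]
finger_gap: 1.002
grip_force: 0.0
```

```bash
python3 - <<'E'
from h import *
c=cam("wrist","w1"); s=manip.observe(); print(s["time_s"],s["tcp_pos"],s["joint_pos"],s["finger_gap"]); R=q2R(s["orientation"]); print(R.round(3))
for b in blobs(c,*COL["blue"],100): (u,v),r=cv2.minEnclosingCircle(b); print(u,v,r,onz(c,(u,v),.016))
E
```

```text
2.0333 [0.47643163 0.06659713 0.1828256 ] [-7.27414990e-02 -1.02480638e-01  2.08667331e+00  6.42687404e-04
  1.15879202e+00 -1.63150519e+00] 1.001443817980537
[[-1.     0.012 -0.001]
 [ 0.012  1.     0.001]
 [ 0.001  0.001 -1.   ]]
545.0 187.0 114.85652923583984 [0.44893148 0.2688353  0.016     ]
286.8783874511719 219.34458923339844 18.031551361083984 [0.47592173 0.03384857 0.016     ]
```

View pics/w1.png

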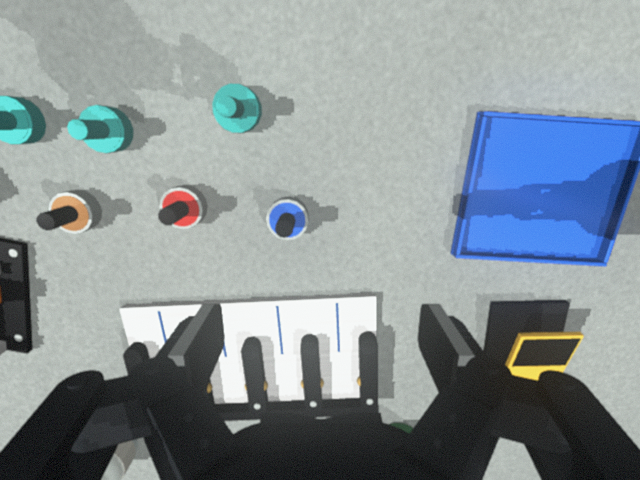

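The wrist view (+x is down in the image) shows the blue, red and amber pucks at (287,219), (180,207) and (72,212). The blue position agrees with the top and side views to within 1 mm. The lane lines are visible too, so I measure those.

```bash
python3 - <<'E'
from h import *
c=cam("wrist")
for k,roi in(("red",(140,170,225,250)),("amber",(40,180,110,240))):
    for b in blobs(c,*COL[k],60,roi)[:1]: (u,v),r=cv2.minEnclosingCircle(b); print(k,u,v,onz(c,(u,v),.016))
for e in lines(c,(120,296,380,360),.0102): d=e[1]-e[0]; print(e[:,:2].round(4).tolist(),np.linalg.norm(d).round(4),np.degrees(np.arctan2(d[1],d[0])).round(2), e.mean(0).round(4))
for q in((121,308),(376,296)): print(onz(c,q,.01))
b=blobs(c,(100,120,60),(125,255,255),3000)[0]; B=cv2.boxPoints(cv2.minAreaRect(b))
for n,lo,hi,z in(("tray",(480,112),(606,264),.015),("tray2",(640,120),(453,256),.015)): print(n,onz(c,lo,z),onz(c,hi,z))
T=cam("top")
g=cv2.cvtColor(T["im"],cv2.COLOR_BGR2HSV)
for e in lines(T,(228,218,358,256),.0102): print(e[:,:2].round(4).tolist())
print(g[240,240:252].tolist())
E
```

```text
red 179.5 205.5 [ 0.4633296  -0.06348444  0.016     ]
amber 68.0 211.5 [ 0.46773364 -0.16774026  0.016     ]
[[0.5671, 0.0806], [0.6256, 0.0826]] 0.0586 1.97 [0.5964 0.0816 0.0102]
[[0.5698, 0.0187], [0.6275, 0.0211]] 0.0578 2.38 [0.5986 0.0199 0.0102]
[[0.6203, -0.0413], [0.6292, -0.0411]] 0.009 0.76 [ 0.6247 -0.0412  0.0102]
[[0.574, -0.1046], [0.6143, -0.103]] 0.0404 2.27 [ 0.5942 -0.1038  0.0102]
[ 0.57253786 -0.1422967   0.01      ]
[0.56199971 0.12278287 0.01      ]
tray [0.38545502 0.20388549 0.015     ] [0.52719649 0.34663894 0.015     ]
tray2 [0.39354062 0.34246716 0.015     ] [0.51688609 0.19524848 0.015     ]
[[0.5702, 0.0799], [0.6244, 0.0816]]
[[0.5729, 0.0177], [0.627, 0.02]]
[[108, 7, 182], [105, 6, 184], [100, 4, 183], [105, 8, 181], [110, 31, 165], [109, 74, 141], [109, 39, 157], [111, 10, 178], [102, 7, 182], [110, 4, 182], [105, 6, 181], [105, 6, 182]]
```

carry_out:
  commands:
    - [-0.01,-0.42,-0.4,0,0,0.03,-1]
    - [-0.01,-0.42,-0.8,0,0,0.03,-1]
    - [-0.01,-0.42,-1,0,0,0.03,-1]

```text
time_s: 2.38
tcp_pos: [0.4753, 0.0343, 0.1015]
orientation: [-0.001, -0.019, 1.0, 0.0]
contact_force: [-0.9, 0.5, 0.1]
finger_gap: 1.003
grip_force: 0.0
```

carry_out:
  commands:
    - [0,0,-0.4,0,0,0,-1]
    - [0,0,-0.8,0,0,0,-1]
    - [0,0,-1,0,0,0,-1]
    - [0,0,-1,0,0,0,0.8]
    - [0,0,-1,0,0,0,1]
    - [0,0,-1,0,0,0,1]
    - [0,0,-1,0,0,0,1]
    - [0,0,-1,0,0,0,1]
    - [0,0,-1,0,0,0,1]
    - [0,0,-1,0,0,0,1]
  force: 60

```text
time_s: 3.22
tcp_pos: [0.4774, 0.0334, 0.0251]
orientation: [0.002, -0.019, 1.0, -0.0]
contact_force: [-0.3, 0.8, 6.5]
finger_gap: 0.158
grip_force: 58.6
```

carry_out:
  commands:
    - [0,0,0.3,0,0,0,1]
    - [0,0,0.5,0,0,0,1]
    - [0.5,-0.05,0.5,0,0,0,1]
    - [1,-0.09,0.5,0,0,0,1]

```text
time_s: 3.55
tcp_pos: [0.5554, 0.0266, 0.0644]
orientation: [0.0, -0.019, 1.0, -0.0]
contact_force: [1.0, 0.1, -0.1]
finger_gap: 0.162
grip_force: 58.6
```

carry_out:
  commands:
    - [0.39,-0.09,0,0,0,0,1]
    - [0.39,-0.09,-0.2,0,0,0,1]
    - [0.39,-0.09,-0.33,0,0,0,1]
    - [0.39,-0.09,-0.33,0,0,0,1]
    - [0.39,-0.09,-0.33,0,0,0,1]

```text
time_s: 3.97
tcp_pos: [0.5848, 0.0196, 0.0352]
orientation: [-0.002, -0.019, 1.0, 0.0]
contact_force: [-0.1, 0.3, -0.7]
finger_gap: 0.164
grip_force: 62.1
```

```bash
python3 - <<'E'
from h import *
c=cam("wrist","w2"); s=manip.observe(); print(s["time_s"],s["tcp_pos"],s["contact_force"],s["grip_force"],s["finger_gap"])
for b in blobs(c,*COL["blue"],100): (u,v),r=cv2.minEnclosingCircle(b); print(u,v,r,onz(c,(u,v),.026))
E
```

```text
4.0167 [0.58531482 0.01953646 0.03594137] [-0.72971798 -0.27389499 -0.85769718] 62.09686517715454 0.15831084941682083
321.0 296.5 34.091888427734375 [0.58393396 0.01962885 0.026     ]
96.0 305.0 48.50783157348633 [ 0.59275473 -0.09201829  0.026     ]
206.0 301.0 43.28982162475586 [ 0.58851306 -0.03724198  0.026     ]
433.0 300.5 42.79320526123047 [0.58409373 0.0752479  0.026     ]
```

View pics/w2.png

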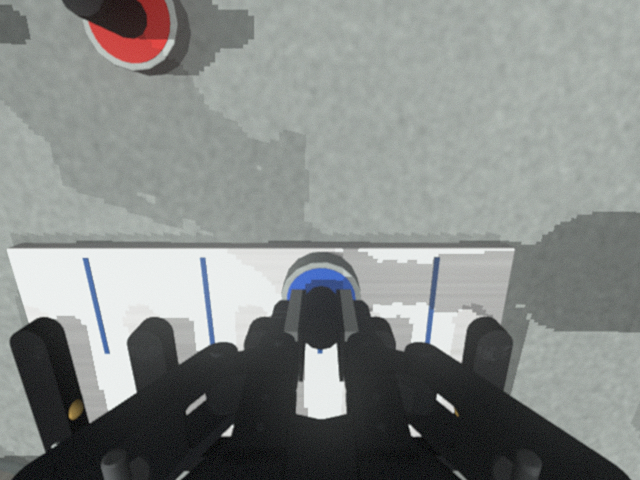

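The puck is on lane 2's apron, with its disc at (321,297). The neighbouring lane lines at (433,300), (206,301) and (96,305) give the lane geometry.

```bash
python3 - <<'E'
from h import *
c=cam("wrist")
for roi in((425,255,445,345),(198,255,216,345),(80,255,112,355)):
  for e in lines(c,roi,.0102): d=e[1]-e[0]; print(e[:,:2].round(4).tolist(),np.linalg.norm(d).round(4),np.degrees(np.arctan2(d[1],d[0])).round(2))
for q in((8,248),(515,245)): print(onz(c,q,.01))
for b in blobs(c,(0,0,0),(180,255,70),100): pass
hsv=cv2.cvtColor(c["im"],cv2.COLOR_BGR2HSV); m=hsv[330]
print(onz(c,(9.5+0,340),.024),onz(c,(60,340),.024),onz(c,(128,335),.024),onz(c,(178,335),.024))
E
```

```text
[[0.5671, 0.0799], [0.6208, 0.0819]] 0.0538 2.22
[[0.5717, -0.0432], [0.6259, -0.041]] 0.0542 2.27
[[0.5739, -0.1046], [0.6331, -0.1023]] 0.0593 2.29
[ 0.57119563 -0.14440934  0.01      ]
[0.55961881 0.12003884 0.01      ]
[ 0.61746573 -0.14286526  0.024     ] [ 0.61648807 -0.11639556  0.024     ] [ 0.6121075  -0.08030994  0.024     ] [ 0.61114248 -0.05420587  0.024     ]
```

carry_out:
  commands:
    - [0.15,0,-0.006,0,0,0,1]
    - [0.4,0.009,-0.006,0,0,0,1]
    - [0.6,0.017,-0.006,0,0,0,1]
    - [0.8,0.026,-0.006,0,0,0,1]
    - [1,0.035,-0.006,0,0,0,1]
  force: 80

```text
time_s: 4.48
tcp_pos: [0.6662, 0.0222, 0.0367]
orientation: [-0.002, -0.019, 1.0, 0.0]
contact_force: [-1.6, -1.0, -1.3]
finger_gap: 0.151
grip_force: 78.2
```

carry_out:
  commands:
    - [0.04,0.002,0,0,0,0,1]
    - [0.08,0.003,0,0,0,0,1]
    - [0.08,0.003,0,0,0,0,1]

```text
time_s: 4.73
tcp_pos: [0.6723, 0.0222, 0.0371]
orientation: [-0.002, -0.019, 1.0, -0.0]
contact_force: [-3.9, -1.1, 4.1]
finger_gap: 0.155
grip_force: 78.9
```

carry_out:
  commands:
    - [0.03,0.001,0,0,0,0,1]
    - [0.05,0.002,0,0,0,0,1]
    - [0.05,0.002,0,0,0,0,1]

```text
time_s: 4.98
tcp_pos: [0.6729, 0.0223, 0.0364]
orientation: [-0.006, -0.019, 1.0, -0.0]
contact_force: [-11.4, -1.5, 7.8]
finger_gap: 0.158
grip_force: 79.4
```

```bash
python3 - <<'E'
from h import *
T=cam("top");S=cam("side"); s=manip.observe(); print(s["tcp_pos"],s["contact_force"])
import cv2
a=cv2.resize(T["im"][160:270,210:370],None,fx=2.5,fy=2.5,interpolation=cv2.INTER_CUBIC)
b=cv2.resize(S["im"][180:305,190:350],None,fx=2.5,fy=2.5,interpolation=cv2.INTER_CUBIC)
cv2.imwrite("pics/c1.png",np.hstack([np.vstack([a,np.zeros((b.shape[0]-a.shape[0],a.shape[1],3),np.uint8)]),b]))
E
```

```text
[0.67285723 0.02229236 0.03643169] [-12.19268173  -1.89573417   7.35078398]
```

View pics/c1.png

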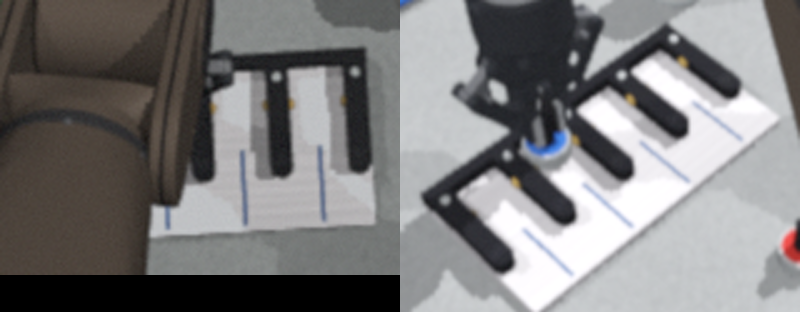

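```bash
python3 - <<'E'
from h import *
T=cam("top")
for p,q in(((60,130),(131,125)),((163,123),(235,118)),((267,117),(337,111)),((371,111),(441,105))):
    m=((p[0]+q[0])/2,(p[1]+q[1])/2); P=onz(T,(215+m[0]/3.33,170+m[1]/3.5),.018); print(P.round(4), 'home x',P[0]+.009)
c=cam("side")
bl=blobs(c,*COL["blue"],10,(235,225,265,250))
for b in bl: (u,v),r=cv2.minEnclosingCircle(b); print(u,v,r,onz(c,(u,v),.026))
E
```

```text
[0.6606 0.0818 0.018 ] home x 0.6696141639073636
[0.6632 0.0197 0.018 ] home x 0.6722420525190024
[ 0.6656 -0.0418  0.018 ] home x 0.6745845750524219
[ 0.6676 -0.1039  0.018 ] home x 0.6766224611129611
248.0 236.0 8.062357902526855 [0.67324349 0.02077038 0.026     ]
```

carry_out:
  commands:
    - [-0.05,0,0,0,0,0,1]
    - [-0.05,0,0,0,0,0,-1]
    - [-0.05,0,0,0,0,0,-1]
    - [-0.05,0,0,0,0,0,-1]
    - [-0.05,0,0,0,0,0,-1]
    - [-0.05,0,0.4,0,0,0,-1]
    - [-0.05,0,0.8,0,0,0,-1]

```text
time_s: 5.77
tcp_pos: [0.6716, 0.0226, 0.0979]
orientation: [-0.003, -0.019, 1.0, 0.001]
contact_force: [0.9, -0.8, 0.5]
finger_gap: 0.986
grip_force: 0.0
```

carry_out:
  commands:
    - [-0.45,-0.25,0,0,0,0,-1]
    - [-1,-0.5,0,0,0,0,-1]
    - [-1,-0.5,0,0,0,0,-1]

```text
time_s: 6.02
tcp_pos: [0.5876, -0.0184, 0.0985]
orientation: [-0.004, -0.018, 1.0, 0.0]
contact_force: [-0.3, 0.6, -1.5]
finger_gap: 1.002
grip_force: 0.0
```

carry_out:
  commands:
    - [-0.45,-0.25,0,0,0,0,-1]
    - [-1,-0.5,0,0,0,0,-1]
    - [-1,-0.5,0,0,0,0,-1]

```text
time_s: 6.27
tcp_pos: [0.5078, -0.0581, 0.0982]
orientation: [-0.003, -0.018, 1.0, 0.001]
contact_force: [0.2, 0.1, -0.8]
finger_gap: 1.003
grip_force: 0.0
```

```bash
cat >> h.py <<'E'
def pucks(c,cols=("blue","red","amber"),z=.016,amin=60):
    for k in cols:
        for b in blobs(c,*COL[k],amin)[:4]:
            (u,v),r=cv2.minEnclosingCircle(b); P=onz(c,(u,v),z)
            if np.linalg.norm(onz(c,(u+r,v),z)-P)<.026: print(k,round(u),round(v),round(r,1),P.round(4))
E
python3 - <<'E'
from h import *
c=cam("wrist"); s=manip.observe(); print(s["time_s"],s["tcp_pos"]); pucks(c,("red","amber"))
pucks(cam("top"),("blue","red","amber"))
E
```

```text
6.3167 [ 0.50966048 -0.0581613   0.09906337]
red 313 186 25.1 [ 0.464  -0.0645  0.016 ]
amber 18 302 31.5 [ 0.5568 -0.2783  0.016 ]
amber 156 184 26.7 [ 0.4667 -0.1675  0.016 ]
blue 273 199 8.4 [0.6749 0.0231 0.016 ]
amber 432 258 10.8 [ 0.5501 -0.2886  0.016 ]
amber 372 302 7.9 [ 0.4679 -0.1691  0.016 ]
```

carry_out:
  commands:
    - [-0.4,-0.08,0,0,0,0,-1]
    - [-0.56,-0.08,-0.4,0,0,0,-1]
    - [-0.56,-0.08,-0.8,0,0,0,-1]
    - [-0.56,-0.08,-0.97,0,0,0,-1]
    - [-0.56,-0.08,-0.97,0,0,0,1]
    - [-0.56,-0.08,-0.97,0,0,0,1]
    - [-0.56,-0.08,-0.97,0,0,0,1]
    - [-0.56,-0.08,-0.97,0,0,0,1]
    - [-0.56,-0.08,-0.97,0,0,0,1]
    - [-0.56,-0.08,-0.97,0,0,0,1]
  force: 70

```text
time_s: 7.2
tcp_pos: [0.4702, -0.0644, 0.0244]
orientation: [0.001, -0.019, 1.0, -0.0]
contact_force: [-3.3, 2.0, 4.4]
finger_gap: 0.162
grip_force: 68.9
```

carry_out:
  commands:
    - [0,0,0.3,0,0,0,1]
    - [0,0,0.5,0,0,0,1]
    - [0.5,0.15,0.5,0,0,0,1]
    - [1,0.27,0.5,0,0,0,1]

```text
time_s: 7.53
tcp_pos: [0.5488, -0.0422, 0.0644]
orientation: [0.001, -0.018, 1.0, -0.0]
contact_force: [1.0, -1.3, -0.6]
finger_gap: 0.157
grip_force: 68.5
```

carry_out:
  commands:
    - [0.5,0,0,0,0,0,1]
    - [0.5,0,-0.2,0,0,0,1]
    - [0.5,0,-0.33,0,0,0,1]
    - [0.5,0,-0.33,0,0,0,1]
    - [0.5,0,-0.33,0,0,0,1]

```text
time_s: 7.95
tcp_pos: [0.5867, -0.0421, 0.0352]
orientation: [-0.002, -0.019, 1.0, 0.0]
contact_force: [0.2, -0.1, -1.1]
finger_gap: 0.159
grip_force: 69.3
```

```bash
python3 - <<'E'
from h import *
c=cam("wrist"); s=manip.observe(); print(s["time_s"],s["tcp_pos"],s["grip_force"],s["finger_gap"]); pucks(c,("red",),.026);pucks(c,("amber",))
for e in lines(c,(0,230,640,370),.0102,40): print(e[:,:2].round(4).tolist())
E
```

```text
8.0 [ 0.58683134 -0.04217723  0.03553395] 69.28143739700317 0.15314722802564676
red 321 286 33.9 [ 0.5805 -0.0425  0.026 ]
amber 33 25 37.3 [ 0.4709 -0.1651  0.016 ]
[[0.567, 0.0795], [0.6264, 0.0816]]
[[0.5694, 0.0179], [0.6217, 0.0199]]
[[0.6185, -0.0419], [0.6306, -0.0415]]
[[0.574, -0.1052], [0.6268, -0.1031]]
```

carry_out:
  commands:
    - [0.05,-0.012,-0.006,0,0,0,1]
    - [0.35,-0.002,-0.006,0,0,0,1]
    - [0.6,0.01,-0.006,0,0,0,1]
    - [0.8,0.018,-0.006,0,0,0,1]
    - [1,0.027,-0.006,0,0,0,1]
  force: 80

```text
time_s: 8.42
tcp_pos: [0.6684, -0.0402, 0.0361]
orientation: [-0.001, -0.018, 1.0, 0.0]
contact_force: [-3.6, 0.0, -1.7]
finger_gap: 0.151
grip_force: 78.6
```

carry_out:
  commands:
    - [0.07,0.003,0,0,0,0,1]
    - [0.14,0.006,0,0,0,0,1]
    - [0.18,0.008,0,0,0,0,1]
    - [0.18,0.008,0,0,0,0,1]

```text
time_s: 8.75
tcp_pos: [0.6811, -0.0396, 0.0356]
orientation: [-0.003, -0.019, 1.0, 0.0]
contact_force: [-4.7, 0.0, 0.4]
finger_gap: 0.151
grip_force: 78.1
```

carry_out:
  commands:
    - [0.03,0.001,0,0,0,0,1]
    - [0.05,0.002,0,0,0,0,1]
    - [0.05,0.002,0,0,0,0,1]

```text
time_s: 9.0
tcp_pos: [0.6816, -0.0396, 0.0357]
orientation: [-0.008, -0.019, 1.0, 0.0]
contact_force: [-14.0, 0.5, 8.4]
finger_gap: 0.154
grip_force: 78.6
```

```bash
python3 - <<'E'
from h import *
s=manip.observe(); print(s["tcp_pos"],s["contact_force"]); pucks(cam("side"),("red","amber","blue"),.026,20)
E
```

```text
[ 0.68163659 -0.03956248  0.03565636] [-13.98652169   0.48213619   8.44435035]
red 271 220 7.3 [ 0.6748 -0.0411  0.026 ]
blue 248 235 8.2 [0.6753 0.0192 0.026 ]
```

carry_out:
  commands:
    - [-0.05,0,0,0,0,0,1]
    - [-0.05,0,0,0,0,0,0.2]
    - [-0.05,0,0,0,0,0,0.2]
    - [-0.05,0,0,0,0,0,0.2]
    - [-0.05,0,0.4,0,0,0,0.2]
    - [-0.05,0,0.8,0,0,0,0.2]

```text
time_s: 9.55
tcp_pos: [0.6816, -0.0392, 0.0978]
orientation: [-0.003, -0.019, 1.0, 0.001]
contact_force: [0.5, 0.4, 0.1]
finger_gap: 0.401
grip_force: 0.0
```

carry_out:
  commands:
    - [-0.45,-0.25,0,0,0,0,-1]
    - [-1,-0.5,0,0,0,0,-1]
    - [-1,-0.5,0,0,0,0,-1]

```text
time_s: 9.8
tcp_pos: [0.5981, -0.0804, 0.0989]
orientation: [-0.003, -0.018, 1.0, 0.0]
contact_force: [-1.2, 0.0, -1.4]
finger_gap: 0.809
grip_force: 0.0
```

carry_out:
  commands:
    - [-0.45,-0.25,0,0,0,0,-1]
    - [-1,-0.5,0,0,0,0,-1]
    - [-1,-0.5,0,0,0,0,-1]

```text
time_s: 10.05
tcp_pos: [0.5183, -0.1202, 0.0985]
orientation: [-0.002, -0.018, 1.0, 0.0]
contact_force: [0.1, 0.8, -0.9]
finger_gap: 1.003
grip_force: 0.0
```

carry_out:
  commands:
    - [-0.3,-0.3,0,0,0,0,-1]
    - [-0.6,-0.6,0,0,0,0,-1]
    - [-0.6,-0.6,0,0,0,0,-1]
    - [-0.6,-0.6,0,0,0,0,-1]
    - [-0.6,-0.6,0,0,0,0,-1]

```text
time_s: 10.47
tcp_pos: [0.4761, -0.1678, 0.1006]
orientation: [0.001, -0.018, 1.0, -0.0]
contact_force: [-0.0, -0.1, 0.2]
finger_gap: 0.999
grip_force: 0.0
```

```bash
python3 - <<'E'
from h import *
c=cam("wrist","w3"); s=manip.observe(); print(s["time_s"],s["tcp_pos"],s["orientation"]); pucks(c,("amber",)); 
pucks(cam("top"),("blue","red"),.026)
pucks(cam("side"),("blue","red"),.026,20)
E
```

```text
10.5167 [ 0.47623322 -0.16743051  0.10047129] [ 7.45958147e-04 -1.89191256e-02  9.99820708e-01 -2.49216524e-04]
amber 321 234 23.4 [ 0.4667 -0.168   0.016 ]
blue 273 199 8.5 [0.6732 0.0219 0.026 ]
red 305 197 8.0 [ 0.6757 -0.0404  0.026 ]
blue 248 235 8.2 [0.6753 0.0192 0.026 ]
red 271 220 7.3 [ 0.6748 -0.0411  0.026 ]
red 572 8 2.9 [ 0.7237 -1.4596  0.026 ]
```

carry_out:
  commands:
    - [-0.12,0,-0.4,0,0,0,-1]
    - [-0.12,0,-0.8,0,0,0,-1]
    - [-0.12,0,-0.97,0,0,0,-1]
    - [-0.12,0,-0.97,0,0,0,1]
    - [-0.12,0,-0.97,0,0,0,1]
    - [-0.12,0,-0.97,0,0,0,1]
    - [-0.12,0,-0.97,0,0,0,1]
    - [-0.12,0,-0.97,0,0,0,1]
    - [-0.12,0,-0.97,0,0,0,1]
  force: 70

```text
time_s: 11.37
tcp_pos: [0.4667, -0.1682, 0.0239]
orientation: [0.001, -0.019, 1.0, -0.001]
contact_force: [-1.6, 0.8, 1.8]
finger_gap: 0.159
grip_force: 68.7
```

carry_out:
  commands:
    - [0,0,0.3,0,0,0,1]
    - [0,0,0.5,0,0,0,1]
    - [0.5,0.4,0.5,0,0,0,1]
    - [0.9,0.79,0.5,0,0,0,1]
    - [0.9,0.79,0.5,0,0,0,1]

```text
time_s: 11.78
tcp_pos: [0.5412, -0.1024, 0.0642]
orientation: [0.003, -0.019, 1.0, -0.0]
contact_force: [-0.2, 0.1, -1.5]
finger_gap: 0.158
grip_force: 68.4
```

carry_out:
  commands:
    - [0.55,0,0,0,0,0,1]
    - [0.55,0,-0.2,0,0,0,1]
    - [0.55,0,-0.33,0,0,0,1]
    - [0.55,0,-0.33,0,0,0,1]
    - [0.55,0,-0.33,0,0,0,1]

```text
time_s: 12.2
tcp_pos: [0.5799, -0.1041, 0.035]
orientation: [-0.002, -0.019, 1.0, 0.001]
contact_force: [-0.2, 0.9, -1.6]
finger_gap: 0.155
grip_force: 69.2
```

```bash
python3 - <<'E'
from h import *
c=cam("wrist","w4"); s=manip.observe(); print(s["time_s"],s["tcp_pos"],s["grip_force"],s["finger_gap"]); pucks(c,("amber",),.026)
for e in lines(c,(0,230,640,370),.0102,40): print(e[:,:2].round(4).tolist())
E
```

```text
12.25 [ 0.57997438 -0.10418948  0.03534523] 69.17196393013 0.1602269104635578
amber 321 296 33.1 [ 0.5787 -0.104   0.026 ]
amber 1 224 19.5 [ 0.5476 -0.252   0.026 ]
[[0.6091, 0.0798], [0.6262, 0.0816]]
[[0.5692, 0.0175], [0.6286, 0.0197]]
[[0.5721, -0.044], [0.6147, -0.0425]]
[[0.6209, -0.1039], [0.6327, -0.1033]]
```

carry_out:
  commands:
    - [0.05,-0.015,-0.006,0,0,0,1]
    - [0.35,-0.003,-0.006,0,0,0,1]
    - [0.6,0.007,-0.006,0,0,0,1]
    - [0.8,0.016,-0.006,0,0,0,1]
    - [1,0.024,-0.006,0,0,0,1]
  force: 80

```text
time_s: 12.67
tcp_pos: [0.6617, -0.1025, 0.0359]
orientation: [-0.001, -0.018, 1.0, 0.0]
contact_force: [-4.5, 1.1, -0.0]
finger_gap: 0.152
grip_force: 78.5
```

carry_out:
  commands:
    - [0.07,0.003,0,0,0,0,1]
    - [0.14,0.006,0,0,0,0,1]
    - [0.2,0.008,0,0,0,0,1]
    - [0.25,0.01,0,0,0,0,1]
    - [0.25,0.01,0,0,0,0,1]

```text
time_s: 13.08
tcp_pos: [0.6774, -0.1017, 0.0354]
orientation: [-0.006, -0.019, 1.0, 0.001]
contact_force: [-11.9, -0.5, 8.2]
finger_gap: 0.153
grip_force: 79.5
```

carry_out:
  commands:
    - [0.03,0.001,0,0,0,0,1]
    - [0.05,0.002,0,0,0,0,1]
    - [0.05,0.002,0,0,0,0,1]

```text
time_s: 13.33
tcp_pos: [0.678, -0.1017, 0.0356]
orientation: [-0.011, -0.02, 1.0, 0.001]
contact_force: [-21.5, -1.0, 14.1]
finger_gap: 0.155
grip_force: 80.0
```

```bash
python3 - <<'E'
from h import *
s=manip.observe(); print(s["tcp_pos"],s["contact_force"]); pucks(cam("side"),("red","amber","blue"),.026,20)
E
```

```text
[ 0.67796811 -0.10165544  0.03557848] [-21.49593944  -1.02915354  14.13967206]
red 271 220 7.3 [ 0.6748 -0.0411  0.026 ]
amber 292 204 6.7 [ 0.6776 -0.1035  0.026 ]
blue 248 235 8.2 [0.6753 0.0192 0.026 ]
```

carry_out:
  commands:
    - [-0.09,0,0,0,0,0,1]
    - [-0.09,0,0,0,0,0,0.2]
    - [-0.09,0,0,0,0,0,0.2]
    - [-0.09,0,0,0,0,0,0.2]
    - [-0.09,0,0.5,0,0,0,0.2]
    - [-0.09,0,1,0,0,0,0.2]

```text
time_s: 13.88
tcp_pos: [0.6762, -0.1007, 0.1122]
orientation: [-0.004, -0.019, 1.0, 0.001]
contact_force: [0.4, -0.8, 0.8]
finger_gap: 0.401
grip_force: 0.0
```

carry_out:
  commands:
    - [-0.4,-0.3,0,0,0,0,-1]
    - [-0.8,-0.6,0,0,0,0,-1]
    - [-1,-0.75,0,0,0,0,-1]

```text
time_s: 14.13
tcp_pos: [0.5973, -0.1632, 0.1169]
orientation: [0.001, -0.019, 1.0, -0.001]
contact_force: [1.0, 0.8, -0.6]
finger_gap: 0.81
grip_force: 0.0
```

carry_out:
  commands:
    - [-0.4,-0.3,0,0,0,0,-1]
    - [-0.8,-0.6,0,0,0,0,-1]
    - [-1,-0.75,0,0,0,0,-1]

```text
time_s: 14.38
tcp_pos: [0.5162, -0.2232, 0.1157]
orientation: [-0.0, -0.018, 1.0, -0.001]
contact_force: [0.3, -0.3, 0.1]
finger_gap: 0.994
grip_force: 0.0
```

carry_out:
  commands:
    - [-0.4,-0.3,0,0,0,0.07,-1]
    - [-0.8,-0.6,0,0,0,0.14,-1]
    - [-0.9,-0.76,0,0,0,0.2,-1]
    - [-0.9,-0.76,0,0,0,0.246,-1]
    - [-0.9,-0.76,0,0,0,0.246,-1]
    - [-0.9,-0.76,0,0,0,0.246,-1]

```text
time_s: 14.88
tcp_pos: [0.4468, -0.2827, 0.1159]
orientation: [0.0, -0.209, 0.978, -0.0]
contact_force: [0.1, -0.2, 0.3]
finger_gap: 0.999
grip_force: 0.0
```

```bash
python3 - <<'E'
from h import *
c=cam("wrist","w5"); s=manip.observe(); print(s["time_s"],s["tcp_pos"]); R=q2R(s["orientation"]); print(np.degrees(np.arctan2(R[1,1],R[0,1])))
for b in blobs(c,(0,0,170),(180,60,255),300)[:6]:
    r=cv2.minAreaRect(b); print(np.round(r[0]),np.round(r[1]),onz(c,r[0],.032).round(4))
pucks(cam("top"),("blue","red","amber"),.026)
E
```

```text
14.9333 [ 0.44692945 -0.28227463  0.11578925]
114.20836847604537
[320. 225.] [450. 639.] [ 0.4325 -0.2901  0.032 ]
[562. 378.] [202.  42.] [ 0.4691 -0.0589  0.032 ]
[130. 458.] [41. 56.] [ 0.698  -0.3556  0.032 ]
[510. 461.] [36. 56.] [ 0.5624 -0.0461  0.032 ]
[288. 327.] [45. 23.] [ 0.5166 -0.2789  0.032 ]
[234. 418.] [51. 29.] [ 0.6166 -0.287   0.032 ]
blue 273 199 8.5 [0.6732 0.0219 0.026 ]
red 305 197 8.0 [ 0.6757 -0.0404  0.026 ]
amber 432 258 10.8 [ 0.5497 -0.2867  0.026 ]
amber 336 195 7.9 [ 0.6778 -0.1026  0.026 ]
```

View pics/w5.png

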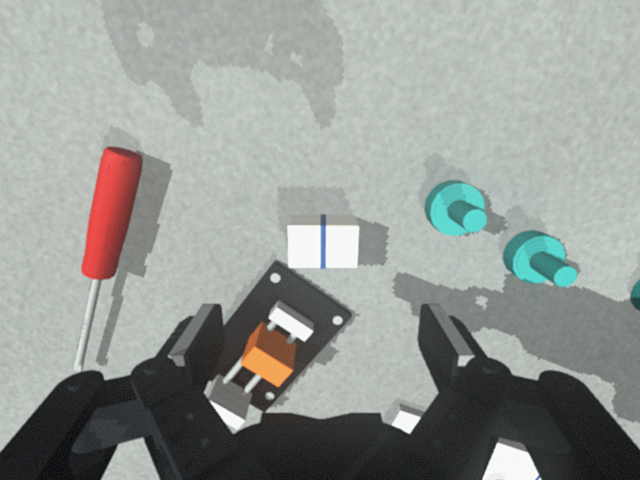

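The bar's top face is centred at (323,247), square to the tool. The clamp plate corner (277,261) is clear of the left finger.

```bash
python3 - <<'E'
from h import *
c=cam("wrist")
print('bar',onz(c,(323,247),.032).round(4),onz(c,(288,247),.032).round(4),onz(c,(358,247),.032).round(4))
def box(n,lo,hi,z,roi,i=0):
    b=blobs(c,lo,hi,30,roi)[i]; r=cv2.minAreaRect(b); P=np.array([onz(c,q,z) for q in cv2.boxPoints(r)]); print(n,P[:,:2].round(4).tolist(),P.mean(0).round(4))
box('stop',(0,0,190),(180,60,255),.02,(265,298,318,345))
box('jaw',(8,120,150),(22,255,255),.044,(235,310,305,390))
for q in((277,261),(355,314)): print('plate',onz(c,q,.008).round(4))
cv2.imwrite("pics/w5c.png",cv2.resize(c["im"][250:420,200:370],None,fx=3.4,fy=3.4,interpolation=cv2.INTER_CUBIC))
E
```

```text
bar [ 0.4462 -0.2807  0.032 ] [ 0.4563 -0.3031  0.032 ] [ 0.4361 -0.2583  0.032 ]
stop [[0.5296, -0.296], [0.5103, -0.2934], [0.5185, -0.2577], [0.5385, -0.2596]] [ 0.5242 -0.2767  0.02  ]
jaw [[0.5467, -0.311], [0.5143, -0.3001], [0.5342, -0.2603], [0.5688, -0.2704]] [ 0.541  -0.2854  0.044 ]
plate [ 0.4795 -0.3052  0.008 ]
plate [ 0.4969 -0.2283  0.008 ]
```

View pics/w5c.png

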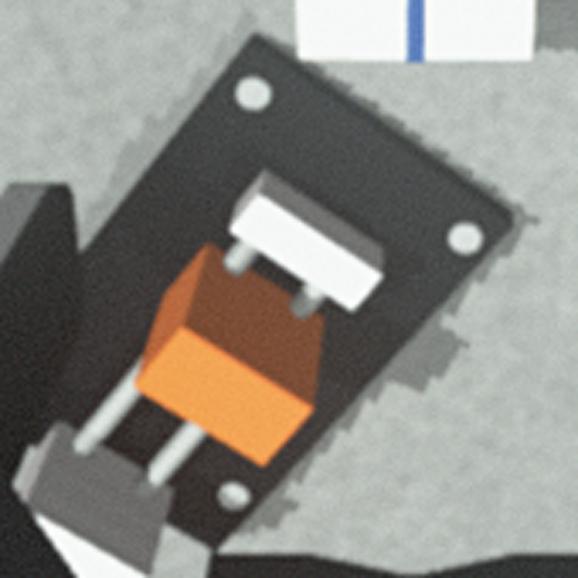

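carry_out:
  commands:
    - [0,0.01,-0.4,0,0,0,-1]
    - [0,0.01,-0.8,0,0,0,-1]
    - [0,0.01,-1,0,0,0,-1]

```text
time_s: 15.28
tcp_pos: [0.4454, -0.2795, 0.0324]
orientation: [-0.001, -0.211, 0.978, 0.002]
contact_force: [-0.5, 1.1, -0.7]
finger_gap: 1.0
grip_force: 0.0
```

carry_out:
  commands:
    - [0,0,-0.2,0,0,0,-1]
    - [0,0,-0.32,0,0,0,-1]
    - [0,0,-0.32,0,0,0,-1]
    - [0,0,-0.32,0,0,0,1]
    - [0,0,-0.32,0,0,0,1]
    - [0,0,-0.32,0,0,0,1]
    - [0,0,-0.32,0,0,0,1]
    - [0,0,-0.32,0,0,0,1]
  force: 70

```text
time_s: 15.95
tcp_pos: [0.4477, -0.2825, 0.0117]
orientation: [0.001, -0.21, 0.978, -0.002]
contact_force: [0.5, 0.3, 3.6]
finger_gap: 0.562
grip_force: 75.0
```

carry_out:
  commands:
    - [0,0,0.4,0,0,0,1]
    - [0,0,0.8,0,0,0,1]
    - [0,0,0.8,0,0,-0.1,1]
    - [0,0,0.8,0,0,-0.2,1]
    - [0,0,0.8,0,0,-0.3,1]
    - [0,0,0.8,0,0,-0.412,1]
    - [0,0,0.8,0,0,-0.412,1]
    - [0,0,0.8,0,0,-0.412,1]

```text
time_s: 16.62
tcp_pos: [0.446, -0.2811, 0.0737]
orientation: [-0.0, 0.113, 0.994, 0.0]
contact_force: [0.1, 0.2, -2.1]
finger_gap: 0.568
grip_force: 74.5
```

```bash
python3 - <<'E'
from h import *
c=cam("wrist","w6"); s=manip.observe(); print(s["time_s"],s["tcp_pos"],s["grip_force"],s["finger_gap"]);R=q2R(s["orientation"]); print(np.degrees(np.arctan2(R[1,1],R[0,1])))
# clamp geometry from earlier w5 pose
T=np.eye(4); a=np.radians(114.208)
T[:3,:3]=np.array([[-np.sin(a),np.cos(a),0],[-np.cos(a)*-1,np.sin(a),0],[0,0,-1]]); T[:3,3]=[.44693,-.28227,.11579]
T[:3,:3][:,0]=np.cross(T[:3,1],T[:3,2])
d=manip.get_image("wrist"); M=T@np.array(d["mount"]); w=dict(K=c["K"],R=M[:3,:3],p=M[:3,3])
f=lambda L,z:np.array([onz(w,(200+u/3.4,250+v/3.4),z) for u,v in L])
for n,L,z in(('stop',[(258,192),(384,272),(355,312),(231,232)],.02),('jaw',[(183,326),(314,408),(263,467),(135,383)],.044),('plate',[(252,35),(515,213)],.008)):
    P=f(L,z); d=P[1]-P[0]; print(n,P.mean(0).round(4),'yaw y',np.degrees(np.arctan2(d[1],d[0])).round(1),np.linalg.norm(d).round(4),P[:,:2].round(4).tolist())
E
```

```text
16.6667 [ 0.4460735  -0.28117795  0.07372659] 74.45703864097595 0.5678689624821525
77.20057655063209
stop [ 0.5205 -0.2756  0.02  ] yaw y 77.8 0.036 [[0.5103, -0.2923], [0.5179, -0.2571], [0.5309, -0.259], [0.5227, -0.2941]]
jaw [ 0.547  -0.2823  0.044 ] yaw y 76.6 0.0351 [[0.5335, -0.2972], [0.5417, -0.2631], [0.5613, -0.2674], [0.5517, -0.3017]]
plate [ 0.4883 -0.2697  0.008 ] yaw y 77.3 0.0779 [[0.4797, -0.3077], [0.4968, -0.2317]]
```

View pics/w6.png

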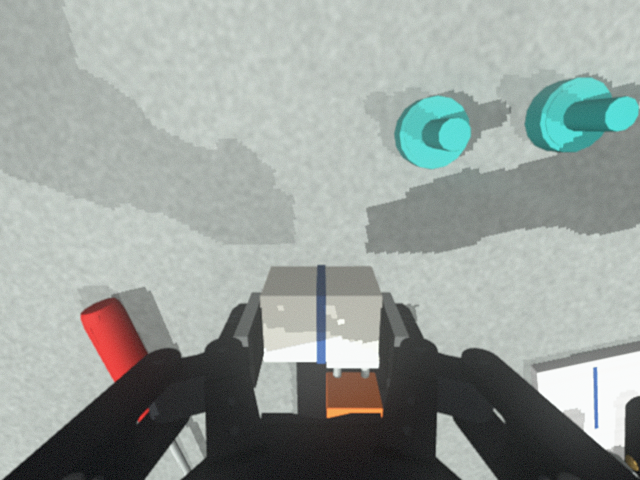

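```bash
python3 - <<'E'
from h import *
c=cam("wrist"); s=manip.observe(); print(s["tcp_pos"])
u=np.array([.9751,-.2215,0]);v=np.array([.2215,.9751,0])
for q in((321,294),(321,363),(262,294),(381,294)):
    P=onz(c,q,.094); d=P-s["tcp_pos"]; print(P.round(4),'rel x',(d@u).round(4),'y',(d@v).round(4))
d=np.array([.5428,-.2812,0])-s["tcp_pos"]; print('seat rel',d@u,d@v)
E
```

```text
[ 0.44617997 -0.28124545  0.0737572 ]
[ 0.4291 -0.2773  0.094 ] rel x -0.0175 y 0.0001
[ 0.461  -0.2844  0.094 ] rel x 0.0152 y 0.0002
[ 0.424  -0.3001  0.094 ] rel x -0.0175 y -0.0233
[ 0.4343 -0.2541  0.094 ] rel x -0.0176 y 0.0239
seat rel 0.09420412406537024 0.021445655590462638
```

carry_out:
  commands:
    - [0.45,0.03,0,0,0,0,1]
    - [0.9,0.07,0,0,0,0,1]
    - [0.9,0.07,0,0,0,0,1]
    - [0.9,0.07,-0.3,0,0,0,1]
    - [0.9,0.07,-0.46,0,0,0,1]
    - [0.9,0.07,-0.46,0,0,0,1]
    - [0.9,0.07,-0.46,0,0,0,1]

```text
time_s: 17.35
tcp_pos: [0.5175, -0.2752, 0.0361]
orientation: [-0.001, 0.111, 0.994, 0.001]
contact_force: [-1.0, 0.7, -2.2]
finger_gap: 0.565
grip_force: 83.6
```

carry_out:
  commands:
    - [0.08,-0.02,0,0,0,0,1]
    - [0.15,-0.035,0,0,0,0,1]
    - [0.22,-0.05,0,0,0,0,1]
    - [0.29,-0.066,0,0,0,0,1]
    - [0.36,-0.08,0,0,0,0,1]
    - [0.36,-0.08,0,0,0,0,1]

```text
time_s: 17.85
tcp_pos: [0.5441, -0.2814, 0.0362]
orientation: [-0.005, 0.111, 0.994, 0.001]
contact_force: [-10.9, 1.3, 4.1]
finger_gap: 0.564
grip_force: 84.0
```

```bash
python3 - <<'E'
from h import *
s=manip.observe(); print(s["tcp_pos"],s["contact_force"],s["grip_force"],s["finger_gap"])
u=np.array([.9751,-.2215,0]);v=np.array([.2215,.9751,0])
d=s["tcp_pos"]-np.array([.5428,-.2812,0]); print('tcp rel seat',d@u,d@v)
S=cam("side"); a=cv2.resize(S["im"][160:240,345:455],None,fx=5,fy=5,interpolation=cv2.INTER_CUBIC); cv2.imwrite("pics/c2.png",a)
E
```

```text
[ 0.54414089 -0.28141841  0.03616775] [-10.93021261   1.29486052   4.10559495] 83.95476937294006 0.5642175719279376
tcp rel seat 0.0013558798100720478 8.40403500980981e-05
```

View pics/c2.png

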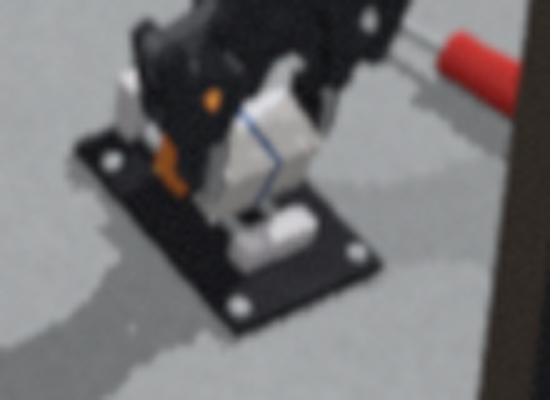

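carry_out:
  commands:
    - [0.03,-0.006,0,0,0,0,1]
    - [0.055,-0.012,0,0,0,0,1]
    - [0.055,-0.012,0,0,0,0,1]

```text
time_s: 18.15
tcp_pos: [0.5476, -0.2822, 0.0361]
orientation: [-0.006, 0.111, 0.994, 0.001]
contact_force: [-11.9, 0.4, 3.1]
finger_gap: 0.565
grip_force: 84.1
```

carry_out:
  commands:
    - [0,0,-0.08,0,0,0,1]
    - [0,0,-0.15,0,0,0,1]
    - [0,0,-0.2,0,0,0,1]
    - [0,0,-0.2,0,0,0,1]

```text
time_s: 18.48
tcp_pos: [0.5474, -0.2815, 0.0193]
orientation: [-0.006, 0.111, 0.994, 0.002]
contact_force: [-8.2, 1.5, 0.1]
finger_gap: 0.565
grip_force: 83.9
```

carry_out:
  commands:
    - [0,0,-0.02,0,0,0,1]
    - [0,0,-0.03,0,0,0,1]
    - [0,0,-0.03,0,0,0,1]

```text
time_s: 18.73
tcp_pos: [0.5476, -0.2815, 0.0192]
orientation: [-0.006, 0.111, 0.994, 0.002]
contact_force: [-13.8, 3.9, 9.8]
finger_gap: 0.567
grip_force: 85.3
```

```bash
python3 - <<'E'
from h import *
s=manip.observe(); print(s["tcp_pos"],s["contact_force"])
c=cam("wrist","w7")
E
```

```text
[ 0.5475548  -0.28154741  0.01917265] [-13.81623306   3.94009909   9.76110479]
```

View pics/w7.png

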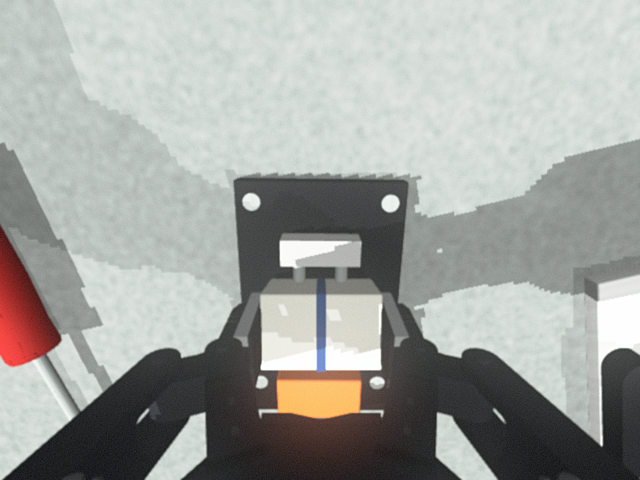

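carry_out:
  commands:
    - [-0.04,0.009,0.02,0,0,0,1]
    - [-0.08,0.018,0.02,0,0,0,1]
    - [-0.1,0.023,0.02,0,0,0,1]
    - [-0.1,0.023,0.02,0,0,0,1]

```text
time_s: 19.12
tcp_pos: [0.5405, -0.2799, 0.0193]
orientation: [-0.004, 0.111, 0.994, 0.002]
contact_force: [-6.9, 1.8, 0.8]
finger_gap: 0.567
grip_force: 83.7
```

carry_out:
  commands:
    - [0,0,0,0,0,0,-0.8]
    - [0,0,0,0,0,0,-0.8]
    - [0,0,0,0,0,0,-0.8]
    - [0,0,0,0,0,0,-0.8]
    - [0,0,0,0,0,0,-0.8]
    - [0,0,0.4,0,0,0,-0.8]
    - [0,0,0.9,0,0,0,-0.8]
    - [0,0,1,0,0,0,-0.8]

```text
time_s: 19.78
tcp_pos: [0.5472, -0.2837, 0.1073]
orientation: [0.005, 0.111, 0.994, -0.003]
contact_force: [0.9, -1.4, 1.5]
finger_gap: 0.901
grip_force: 0.0
```

```bash
python3 - <<'E'
from h import *
s=manip.observe(); print(s["time_s"],s["tcp_pos"],s["contact_force"])
c=cam("wrist")
cv2.imwrite("pics/w8.png",cv2.resize(c["im"][180:420,200:440],None,fx=2,fy=2))
pucks(cam("top"),("blue","red","amber"),.026)
E
```

```text
19.7833 [ 0.54715728 -0.28371396  0.10726802] [ 0.92447973 -1.44971776  1.47473418]
blue 273 199 8.4 [0.6732 0.0221 0.026 ]
red 305 197 8.0 [ 0.6757 -0.0404  0.026 ]
amber 336 195 7.9 [ 0.6778 -0.1026  0.026 ]
```

View pics/w8.png

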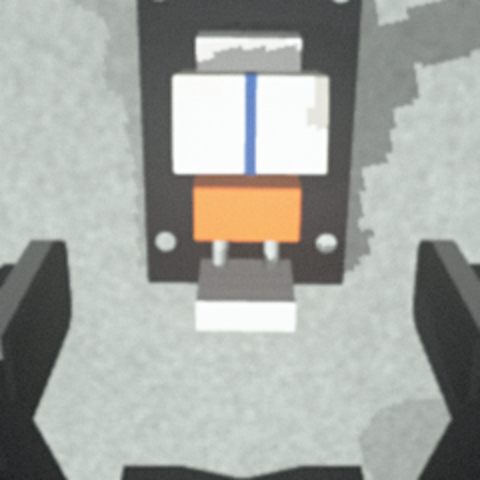

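The bar is flush between the stop and the jaw, square and flat, and all three pucks are home. Next is the pedal.

carry_out:
  commands:
    - [0.1,0.4,0.5,0,0,0.07,1]
    - [0.2,0.8,0.5,0,0,0.14,1]
    - [0.2,1,0.5,0,0,0.167,1]

```text
time_s: 20.13
tcp_pos: [0.5612, -0.1991, 0.1417]
orientation: [0.002, -0.022, 1.0, -0.0]
contact_force: [0.5, -0.2, -0.3]
finger_gap: 0.484
grip_force: 0.0
```

carry_out:
  commands:
    - [0.1,0.5,0,0,0,0,1]
    - [0.2,1,0,0,0,0,1]

```text
time_s: 20.3
tcp_pos: [0.5744, -0.1203, 0.1382]
orientation: [-0.001, -0.018, 1.0, 0.0]
contact_force: [0.9, -0.9, 0.3]
finger_gap: 0.188
grip_force: 0.0
```

carry_out:
  commands:
    - [0,0.5,0,0,0,0,1]
    - [0,1,0,0,0,0,1]

```text
time_s: 20.47
tcp_pos: [0.5742, -0.0394, 0.1378]
orientation: [-0.002, -0.019, 1.0, 0.0]
contact_force: [0.7, 0.8, 0.7]
finger_gap: 0.002
grip_force: 0.0
```

carry_out:
  commands:
    - [0,0.5,0,0,0,0,1]
    - [0,1,0,0,0,0,1]

```text
time_s: 20.63
tcp_pos: [0.5738, 0.0406, 0.1377]
orientation: [-0.002, -0.019, 1.0, 0.0]
contact_force: [0.4, 0.2, 0.8]
finger_gap: 0.0
grip_force: 0.0
```

carry_out:
  commands:
    - [0,0.5,0,0,0,0,1]
    - [0,1,0,0,0,0,1]

```text
time_s: 20.8
tcp_pos: [0.5738, 0.1205, 0.1377]
orientation: [-0.002, -0.019, 1.0, -0.0]
contact_force: [0.5, -1.2, -0.7]
finger_gap: 0.003
grip_force: 0.0
```

carry_out:
  commands:
    - [0,0.5,0,0,0,0,1]
    - [0,1,0,0,0,0,1]
    - [0,1,0,0,0,0,1]
    - [0,1,0,0,0,0,1]

```text
time_s: 21.13
tcp_pos: [0.5738, 0.2005, 0.1377]
orientation: [-0.002, -0.022, 1.0, -0.0]
contact_force: [0.3, -0.8, 0.4]
finger_gap: 0.0
grip_force: 0.0
```

```bash
python3 - <<'E'
from h import *
s=manip.observe(); print(s["time_s"],s["tcp_pos"],s["orientation"],s["finger_gap"])
c=cam("wrist","w9")
S=cam("side")
for n,cc in(("wrist",c),("side",S)):
    for b in blobs(cc,(20,120,100),(33,255,255),200)[:1]:
        h=cv2.convexHull(b); m=np.zeros(cc["im"].shape[:2],np.uint8); cv2.fillPoly(m,[h],255)
        g=cv2.cvtColor(cc["im"],cv2.COLOR_BGR2GRAY); k=((m>0)&(g<70)).astype(np.uint8); cs,_=cv2.findContours(k,0,1); b2=max(cs,key=cv2.contourArea); r=cv2.minAreaRect(b2); print(n,r,onz(cc,r[0],.04))
E
```

```text
21.1333 [0.57382231 0.20053566 0.13768467] [-1.90102446e-03 -2.15362246e-02  9.99766142e-01 -4.88479893e-04] 0.0003508626240673213
wrist ((427.97119140625, 287.1822509765625), (75.19713592529297, 37.47665786743164), 1.3971812725067139) [0.6076675  0.28532066 0.04      ]
side ((146.6553955078125, 335.31756591796875), (13.833468437194824, 32.78183364868164), 54.462318420410156) [0.60809943 0.28332887 0.04      ]
```

View pics/w9.png

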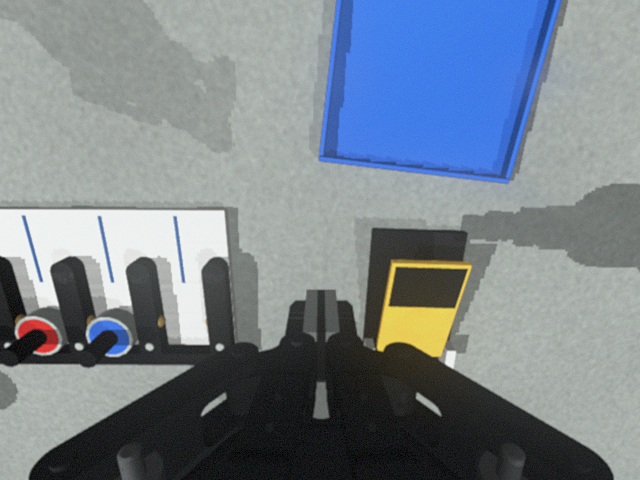

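The view shows the pad centred at (428,287), and both cameras place it at (0.608, 0.284, 0.04).

carry_out:
  commands:
    - [0.21,0.5,0,0,0,0,1]
    - [0.43,1,0,0,0,0,1]
    - [0.43,1,-0.4,0,0,0,1]
    - [0.43,1,-0.8,0,0,0,1]
    - [0.43,1,-1,0,0,0,1]

```text
time_s: 21.65
tcp_pos: [0.6081, 0.2767, 0.0554]
orientation: [-0.003, -0.019, 1.0, -0.001]
contact_force: [-0.9, -0.1, -0.9]
finger_gap: -0.0
grip_force: 0.0
```

carry_out:
  commands:
    - [0,0.05,-0.1,0,0,0,1]
    - [0,0.05,-0.2,0,0,0,1]
    - [0,0.05,-0.3,0,0,0,1]
    - [0,0.05,-0.38,0,0,0,1]
    - [0,0.05,-0.44,0,0,0,1]
    - [0,0.05,-0.5,0,0,0,1]
    - [0,0.05,-0.5,0,0,0,1]

```text
time_s: 22.23
tcp_pos: [0.6104, 0.2824, 0.0216]
orientation: [0.0, -0.019, 1.0, -0.0]
contact_force: [-2.7, -1.2, 6.5]
finger_gap: 0.001
grip_force: 3.3
```

carry_out:
  commands:
    - [0,0,-0.03,0,0,0,1]
    - [0,0,-0.06,0,0,0,1]
    - [0,0,-0.06,0,0,0,1]

```text
time_s: 22.48
tcp_pos: [0.6107, 0.2825, 0.0203]
orientation: [-0.0, -0.02, 1.0, -0.0]
contact_force: [-9.8, -3.4, 16.2]
finger_gap: 0.001
grip_force: 7.9
```

carry_out:
  commands:
    - [0,0,-0.02,0,0,0,1]
    - [0,0,-0.04,0,0,0,1]
    - [0,0,-0.04,0,0,0,1]

```text
time_s: 22.73
tcp_pos: [0.6107, 0.2826, 0.02]
orientation: [-0.001, -0.02, 1.0, -0.001]
contact_force: [-15.0, -5.0, 27.4]
finger_gap: 0.0
grip_force: 13.6
```

carry_out:
  commands:
    - [0,0,0,0,0,0,1]
    - [0,0,0,0,0,0,1]
    - [0,0,0,0,0,0,1]
    - [0,0,0,0,0,0,1]
    - [0,0,0,0,0,0,1]
    - [0,0,0,0,0,0,1]
    - [0,0,0,0,0,0,1]
    - [0,0,0,0,0,0,1]
    - [0,0,0,0,0,0,1]
    - [0,0,0,0,0,0,1]
    - [0,0,0,0,0,0,1]
    - [0,0,0,0,0,0,1]
    - [0,0,0,0,0,0,1]
    - [0,0,0,0,0,0,1]

```text
time_s: 23.9
tcp_pos: [0.6107, 0.2826, 0.0199]
orientation: [-0.001, -0.02, 1.0, -0.001]
contact_force: [-14.9, -4.4, 27.8]
finger_gap: 0.0
grip_force: 13.6
```

carry_out:
  commands:
    - [0,0,0,0,0,0,1]
    - [0,0,0,0,0,0,1]
    - [0,0,0,0,0,0,1]
    - [0,0,0,0,0,0,1]
    - [0,0,0,0,0,0,1]
    - [0,0,0,0,0,0,1]
    - [0,0,0,0,0,0,1]
    - [0,0,0,0,0,0,1]
    - [0,0,0,0,0,0,1]
    - [0,0,0,0,0,0,1]
    - [0,0,0,0,0,0,1]
    - [0,0,0,0,0,0,1]
    - [0,0,0,0,0,0,1]
    - [0,0,0,0,0,0,1]

```text
time_s: 25.07
tcp_pos: [0.6107, 0.2826, 0.02]
orientation: [-0.001, -0.02, 1.0, -0.001]
contact_force: [-14.2, -4.5, 27.4]
finger_gap: 0.003
grip_force: 13.6
```

```bash
python3 - <<'E'
from h import *
s=manip.observe(); print(s["time_s"],s["tcp_pos"],s["contact_force"])
pucks(cam("side"),("blue","red","amber"),.026,20);pucks(cam("top"),("blue","red","amber"),.026,20)
E
```

```text
25.0667 [0.61070527 0.2825866  0.01997517] [-14.1596871   -4.54515116  27.42796774]
blue 273 199 8.4 [0.6732 0.0221 0.026 ]
red 305 197 8.0 [ 0.6757 -0.0404  0.026 ]
amber 434 248 10.8 [ 0.5705 -0.2914  0.026 ]
amber 336 195 7.9 [ 0.6778 -0.1026  0.026 ]
```

carry_out:
  commands:
    - [0,0,0.1,0,0,0,1]
    - [0,0,0.25,0,0,0,1]
    - [0,0,0.5,0,0,0,1]
    - [0,0,1,0,0,0,0.2]

```text
time_s: 25.5
tcp_pos: [0.6074, 0.2814, 0.0889]
orientation: [-0.004, -0.019, 1.0, -0.001]
contact_force: [0.5, -0.3, -0.5]
finger_gap: 0.128
grip_force: 0.0
```

carry_out:
  commands:
    - [0,-0.45,0.3,0,0,0,0.2]
    - [0,-0.95,0.3,0,0,0,0.2]
    - [0,-1,0.3,0,0,0,0.2]

```text
time_s: 25.75
tcp_pos: [0.6126, 0.1982, 0.1203]
orientation: [0.004, -0.018, 1.0, -0.001]
contact_force: [0.4, -0.1, -0.4]
finger_gap: 0.402
grip_force: 0.0
```

carry_out:
  commands:
    - [0,-0.5,0,0,0,0,0.2]
    - [0,-1,0,0,0,0,0.2]

```text
time_s: 25.92
tcp_pos: [0.6102, 0.1223, 0.117]
orientation: [0.001, -0.02, 1.0, 0.0]
contact_force: [0.6, -0.0, 0.2]
finger_gap: 0.399
grip_force: 0.0
```

carry_out:
  commands:
    - [0,-0.5,0,0,0,0,0.2]
    - [0,-1,0,0,0,0,0.2]

```text
time_s: 26.08
tcp_pos: [0.6099, 0.041, 0.1166]
orientation: [0.001, -0.02, 1.0, -0.0]
contact_force: [1.1, 0.7, -0.3]
finger_gap: 0.404
grip_force: 0.0
```

carry_out:
  commands:
    - [0.4,-0.28,0,0,0,0,0.2]
    - [0.8,-0.28,0,0,0,0,0.2]
    - [0.8,-0.28,0,0,0,0,0.2]
    - [0.8,-0.28,0,0,0,0,0.2]
    - [0.8,-0.28,0,0,0,0,0.2]

```text
time_s: 26.5
tcp_pos: [0.6736, 0.0204, 0.1159]
orientation: [-0.0, -0.019, 1.0, 0.0]
contact_force: [-0.1, -0.3, -1.4]
finger_gap: 0.398
grip_force: 0.0
```

```bash
python3 - <<'E'
from h import *
s=manip.observe(); print(s["time_s"],s["tcp_pos"],s["orientation"],s["finger_gap"])
c=cam("wrist"); pucks(c,("blue",),.026)
S=cam("side")
for b in blobs(S,(20,120,100),(33,255,255),200)[:1]: print(cv2.minAreaRect(b))
T=cam("top")
for b in blobs(T,(20,120,80),(33,255,255),100,(100,170,190,270))[:1]: print(cv2.minAreaRect(b))
# tray from top
for b in blobs(T,(100,120,50),(128,255,255),3000,(80,250,220,370))[:1]:
    r=cv2.minAreaRect(b);print('tray',onz(T,r[0],.015))
E
```

```text
26.5 [0.67358198 0.02038036 0.11588891] [-4.39646374e-04 -1.94466235e-02  9.99810790e-01  1.38309010e-04] 0.3976136465435685
blue 323 244 23.6 [0.6728 0.0223 0.026 ]
blue 619 11 22.8 [0.5218 0.1898 0.026 ]
blue 184 464 18.3 [ 0.8915 -0.0967  0.026 ]
blue 16 462 16.4 [ 0.8948 -0.2496  0.026 ]
((141.01620483398438, 327.3973083496094), (43.74527359008789, 41.02497863769531), 53.97262954711914)
((140.39230346679688, 220.03097534179688), (30.903841018676758, 52.363380432128906), 4.513988018035889)
tray [0.45764119 0.29492598 0.015     ]
```

Blue is where expected and the pedal is back up. I lift the puck straight out and carry it to the tray.

carry_out:
  commands:
    - [-0.01,0.022,-0.4,0,0,0,0.2]
    - [-0.01,0.022,-0.8,0,0,0,0.2]
    - [-0.01,0.022,-1,0,0,0,0.2]
    - [-0.01,0.022,-1,0,0,0,0.2]
    - [-0.01,0.022,-1,0,0,0,1]
    - [-0.01,0.022,-1,0,0,0,1]
    - [-0.01,0.022,-1,0,0,0,1]
    - [-0.01,0.022,-1,0,0,0,1]
    - [-0.01,0.022,-1,0,0,0,1]
  force: 70

```text
time_s: 27.4
tcp_pos: [0.6736, 0.0223, 0.038]
orientation: [0.001, -0.02, 1.0, 0.0]
contact_force: [-3.0, 1.0, 2.5]
finger_gap: 0.154
grip_force: 68.5
```

carry_out:
  commands:
    - [0,0,0.1,0,0,0,1]
    - [0,0,0.25,0,0,0,1]
    - [0,0,0.6,0,0,0,1]
    - [0,0,1,0,0,0,1]

```text
time_s: 27.73
tcp_pos: [0.672, 0.0219, 0.116]
orientation: [-0.002, -0.019, 1.0, 0.0]
contact_force: [0.2, 0.3, -0.5]
finger_gap: 0.157
grip_force: 68.4
```

carry_out:
  commands:
    - [-0.27,0.4,0,0,0,0,1]
    - [-0.5,0.8,0,0,0,0,1]
    - [-0.58,0.89,0,0,0,0,1]

```text
time_s: 27.98
tcp_pos: [0.6256, 0.0965, 0.1187]
orientation: [0.001, -0.021, 1.0, 0.001]
contact_force: [-0.2, 0.3, -0.8]
finger_gap: 0.156
grip_force: 68.6
```

carry_out:
  commands:
    - [-0.27,0.4,0,0,0,0,1]
    - [-0.5,0.8,0,0,0,0,1]
    - [-0.58,0.89,0,0,0,0,1]

```text
time_s: 28.23
tcp_pos: [0.5783, 0.1678, 0.1173]
orientation: [0.0, -0.021, 1.0, 0.001]
contact_force: [-0.8, -0.0, -2.2]
finger_gap: 0.158
grip_force: 68.7
```

carry_out:
  commands:
    - [-0.27,0.4,0,0,0,0,1]
    - [-0.5,0.8,0,0,0,0,1]
    - [-0.58,0.89,0,0,0,0,1]

```text
time_s: 28.48
tcp_pos: [0.5322, 0.2387, 0.1172]
orientation: [0.0, -0.021, 1.0, 0.001]
contact_force: [0.1, 0.1, -0.9]
finger_gap: 0.157
grip_force: 68.8
```

carry_out:
  commands:
    - [-0.27,0.4,0,0,0,0,1]
    - [-0.5,0.8,0,0,0,0,1]
    - [-0.58,0.89,0,0,0,0,1]
    - [-0.58,0.89,0,0,0,0,1]
    - [-0.58,0.89,0,0,0,0,1]

```text
time_s: 28.9
tcp_pos: [0.4883, 0.3066, 0.1169]
orientation: [0.001, -0.02, 1.0, -0.0]
contact_force: [0.4, 0.3, -0.1]
finger_gap: 0.157
grip_force: 68.8
```

```bash
python3 - <<'E'
from h import *
s=manip.observe(); print(s["time_s"],s["tcp_pos"],s["orientation"],s["finger_gap"],s["grip_force"])
c=cam("wrist","w10"); pucks(c,("blue",),.104)
pucks(cam("top"),("red","amber"),.026)
E
```

```text
28.9 [0.4882574  0.30660979 0.11694362] [ 8.62681436e-04 -2.02164861e-02  9.99795226e-01 -2.37121635e-04] 0.15688844059826865 68.84979128837585
blue 320 294 34.0 [0.4881 0.3065 0.104 ]
blue 54 346 29.7 [0.5244 0.166  0.104 ]
red 305 197 8.0 [ 0.6757 -0.0404  0.026 ]
amber 434 248 10.8 [ 0.5705 -0.2914  0.026 ]
amber 336 195 7.9 [ 0.6778 -0.1026  0.026 ]
```

View pics/w10.png

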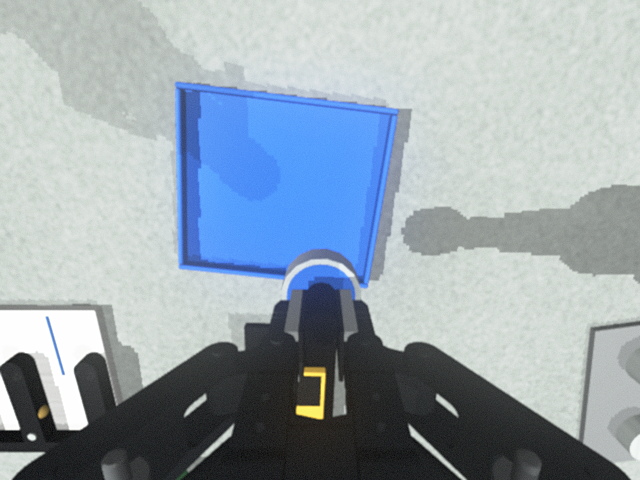

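The tray's rim corners are at (177,84), (397,112), (368,286) and (181,268), with the puck hanging over its far left corner.

```bash
python3 - <<'E'
from h import *
c=cam("wrist"); P=np.array([onz(c,q,.015) for q in((177,84),(397,112),(368,286),(181,268))]); print(P.round(4),P.mean(0),[np.linalg.norm(P[i]-P[i-1]).round(4) for i in range(4)])
C=P.mean(0)[:2]; d=P[1]-P[0]; a=np.arctan2(d[1],d[0])-np.pi/2; R=np.array([[np.cos(a),-np.sin(a)],[np.sin(a),np.cos(a)]]); print(np.degrees(a))
for t in((.028,.033),(.028,-.033),(-.028,0)): print(t,C+R@t)
E
```

```text
[[0.3857 0.2078 0.015 ]
 [0.3973 0.3534 0.015 ]
 [0.5264 0.3446 0.015 ]
 [0.5166 0.1985 0.015 ]] [0.45647682 0.27608048 0.015     ] [np.float64(0.1312), np.float64(0.1461), np.float64(0.1295), np.float64(0.1464)]
-4.542878170390562
(0.028, 0.033) [0.48700262 0.30675907]
(0.028, -0.033) [0.48177509 0.24096642]
(-0.028, 0) [0.42856479 0.27829823]
```

carry_out:
  commands:
    - [-0.025,-0.015,-0.4,0,0,0,1]
    - [-0.025,-0.015,-0.75,0,0,0,1]
    - [-0.025,-0.015,-0.95,0,0,0,1]
    - [-0.025,-0.015,-1,0,0,0,1]
    - [-0.025,-0.015,-1,0,0,0,1]

```text
time_s: 29.47
tcp_pos: [0.4853, 0.3042, 0.0347]
orientation: [-0.002, -0.019, 1.0, -0.001]
contact_force: [-0.1, -1.0, -1.0]
finger_gap: 0.158
grip_force: 68.8
```

carry_out:
  commands:
    - [0,0,-0.03,0,0,0,1]
    - [0,0,-0.06,0,0,0,1]
    - [0,0,-0.06,0,0,0,1]

```text
time_s: 29.72
tcp_pos: [0.4866, 0.3058, 0.0326]
orientation: [0.001, -0.019, 1.0, 0.0]
contact_force: [0.0, 0.5, -1.9]
finger_gap: 0.157
grip_force: 68.8
```

carry_out:
  commands:
    - [0,0,-0.02,0,0,0,1]
    - [0,0,-0.04,0,0,0,1]
    - [0,0,-0.04,0,0,0,1]

```text
time_s: 29.97
tcp_pos: [0.4859, 0.3058, 0.0287]
orientation: [0.001, -0.02, 1.0, 0.0]
contact_force: [-0.3, 0.0, -0.6]
finger_gap: 0.161
grip_force: 68.8
```

carry_out:
  commands:
    - [0,0,-0.015,0,0,0,1]
    - [0,0,-0.03,0,0,0,1]
    - [0,0,-0.03,0,0,0,1]

```text
time_s: 30.22
tcp_pos: [0.4863, 0.3059, 0.0284]
orientation: [0.0, -0.02, 1.0, -0.0]
contact_force: [-4.6, -3.4, 11.8]
finger_gap: 0.157
grip_force: 70.4
```

carry_out:
  commands:
    - [0,0,0.03,0,0,0,1]
    - [0,0,0.03,0,0,0,0.2]
    - [0,0,0.03,0,0,0,0.2]
    - [0,0,0.03,0,0,0,0.2]
    - [0,0,0.4,0,0,0,0.2]
    - [0,0,0.8,0,0,0,0.2]
    - [0,0,1,0,0,0,0.2]

```text
time_s: 30.8
tcp_pos: [0.4869, 0.3062, 0.1088]
orientation: [0.002, -0.02, 1.0, 0.001]
contact_force: [0.5, 0.2, 0.6]
finger_gap: 0.398
grip_force: 0.0
```

carry_out:
  commands:
    - [0.2,-0.4,0.05,0,0,0,0.2]
    - [0.4,-0.8,0.1,0,0,0,0.2]
    - [0.5,-1,0.1,0,0,0,0.2]

```text
time_s: 31.05
tcp_pos: [0.5275, 0.2237, 0.1153]
orientation: [0.002, -0.019, 1.0, -0.0]
contact_force: [0.1, 0.6, -0.4]
finger_gap: 0.399
grip_force: 0.0
```

carry_out:
  commands:
    - [0.2,-0.4,0,0,0,0,0.2]
    - [0.4,-0.8,0,0,0,0,0.2]
    - [0.5,-1,0,0,0,0,0.2]

```text
time_s: 31.3
tcp_pos: [0.567, 0.1427, 0.1138]
orientation: [0.0, -0.019, 1.0, -0.0]
contact_force: [-0.2, 1.5, -0.0]
finger_gap: 0.402
grip_force: 0.0
```

carry_out:
  commands:
    - [0.2,-0.4,0,0,0,0,0.2]
    - [0.4,-0.8,0,0,0,0,0.2]
    - [0.5,-1,0,0,0,0,0.2]

```text
time_s: 31.55
tcp_pos: [0.607, 0.0624, 0.1137]
orientation: [0.0, -0.019, 1.0, -0.001]
contact_force: [0.2, 0.5, 1.0]
finger_gap: 0.402
grip_force: 0.0
```

carry_out:
  commands:
    - [0.2,-0.4,0,0,0,0,0.2]
    - [0.4,-0.8,0,0,0,0,0.2]
    - [0.5,-1,0,0,0,0,0.2]

```text
time_s: 31.8
tcp_pos: [0.6469, -0.0178, 0.1137]
orientation: [0.0, -0.018, 1.0, -0.001]
contact_force: [0.8, -0.4, 0.4]
finger_gap: 0.401
grip_force: 0.0
```

carry_out:
  commands:
    - [0.35,-0.32,0,0,0,0,0.2]
    - [0.35,-0.32,0,0,0,0,0.2]
    - [0.35,-0.32,0,0,0,0,0.2]
    - [0.35,-0.32,0,0,0,0,0.2]

```text
time_s: 32.13
tcp_pos: [0.673, -0.0394, 0.1131]
orientation: [-0.001, -0.019, 1.0, 0.0]
contact_force: [-1.1, 0.7, -0.7]
finger_gap: 0.397
grip_force: 0.0
```

```bash
python3 - <<'E'
from h import *
s=manip.observe(); print(s["time_s"],s["tcp_pos"],s["orientation"],s["finger_gap"])
c=cam("wrist"); pucks(c,("red",),.026)
pucks(cam("side"),("blue",),.02)
E
```

```text
32.1333 [ 0.67300175 -0.0394395   0.11312993] [-8.01812964e-04 -1.94641869e-02  9.99810152e-01  4.03277711e-04] 0.39725817526485213
red 320 248 23.1 [ 0.6751 -0.0398  0.026 ]
blue 292 122 9.6 [ 0.9044 -0.2975  0.02  ]
```

carry_out:
  commands:
    - [0.02,0,-0.4,0,0,0,0.2]
    - [0.02,0,-0.8,0,0,0,0.2]
    - [0.02,0,-0.96,0,0,0,0.2]
    - [0.02,0,-0.96,0,0,0,0.2]
    - [0.02,0,-0.96,0,0,0,1]
    - [0.02,0,-0.96,0,0,0,1]
    - [0.02,0,-0.96,0,0,0,1]
    - [0.02,0,-0.96,0,0,0,1]
    - [0.02,0,-0.96,0,0,0,1]
  force: 70

```text
time_s: 32.98
tcp_pos: [0.6759, -0.0398, 0.0389]
orientation: [0.001, -0.02, 1.0, 0.0]
contact_force: [-1.8, 1.8, 2.8]
finger_gap: 0.154
grip_force: 68.5
```

carry_out:
  commands:
    - [0,0,0.1,0,0,0,1]
    - [0,0,0.25,0,0,0,1]
    - [0,0,0.6,0,0,0,1]
    - [0,0,1,0,0,0,1]

```text
time_s: 33.32
tcp_pos: [0.6737, -0.04, 0.1166]
orientation: [-0.002, -0.02, 1.0, 0.0]
contact_force: [0.5, -0.8, -0.9]
finger_gap: 0.161
grip_force: 68.5
```

carry_out:
  commands:
    - [-0.27,0.4,0,0,0,0,1]
    - [-0.5,0.75,0,0,0,0,1]
    - [-0.6,0.87,0,0,0,0,1]

```text
time_s: 33.57
tcp_pos: [0.626, 0.0321, 0.1192]
orientation: [0.001, -0.02, 1.0, 0.0]
contact_force: [1.5, -0.2, -1.8]
finger_gap: 0.155
grip_force: 68.6
```

carry_out:
  commands:
    - [-0.27,0.4,0,0,0,0,1]
    - [-0.5,0.75,0,0,0,0,1]
    - [-0.6,0.87,0,0,0,0,1]

```text
time_s: 33.82
tcp_pos: [0.577, 0.1018, 0.1177]
orientation: [-0.0, -0.021, 1.0, 0.0]
contact_force: [-1.0, 0.1, -2.3]
finger_gap: 0.155
grip_force: 68.7
```

carry_out:
  commands:
    - [-0.27,0.4,0,0,0,0,1]
    - [-0.5,0.75,0,0,0,0,1]
    - [-0.6,0.87,0,0,0,0,1]

```text
time_s: 34.07
tcp_pos: [0.5294, 0.1711, 0.1176]
orientation: [-0.0, -0.021, 1.0, 0.0]
contact_force: [-0.5, -0.1, -1.0]
finger_gap: 0.157
grip_force: 68.7
```

carry_out:
  commands:
    - [-0.27,0.4,0,0,0,0,1]
    - [-0.5,0.75,0,0,0,0,1]
    - [-0.6,0.87,0,0,0,0,1]
    - [-0.6,0.87,0,0,0,0,1]
    - [-0.6,0.87,0,0,0,0,1]

```text
time_s: 34.48
tcp_pos: [0.4838, 0.2382, 0.1177]
orientation: [0.001, -0.02, 1.0, -0.0]
contact_force: [0.9, 0.4, -1.7]
finger_gap: 0.153
grip_force: 68.8
```

```bash
python3 - <<'E'
from h import *
s=manip.observe(); print(s["time_s"],s["tcp_pos"],s["finger_gap"],s["grip_force"])
c=cam("wrist"); pucks(c,("red",),s["tcp_pos"][2]-.012); pucks(c,("blue",),.02)
pucks(cam("top"),("amber",),.026)
E
```

```text
34.4833 [0.48383381 0.23820053 0.11765381] 0.15347516835845496 68.81264448165894
blue 64 352 28.8 [0.5897 0.0293 0.02  ]
amber 434 248 10.8 [ 0.5705 -0.2914  0.026 ]
amber 336 195 8.0 [ 0.6775 -0.1022  0.026 ]
```

carry_out:
  commands:
    - [-0.02,0,-0.4,0,0,0,1]
    - [-0.02,0,-0.75,0,0,0,1]
    - [-0.02,0,-0.95,0,0,0,1]
    - [-0.02,0,-1,0,0,0,1]
    - [-0.02,0,-1,0,0,0,1]

```text
time_s: 35.0
tcp_pos: [0.4814, 0.2371, 0.0357]
orientation: [-0.001, -0.019, 1.0, -0.001]
contact_force: [-0.1, -0.8, -1.4]
finger_gap: 0.159
grip_force: 68.8
```

carry_out:
  commands:
    - [0,0,-0.04,0,0,0,1]
    - [0,0,-0.08,0,0,0,1]
    - [0,0,-0.08,0,0,0,1]

```text
time_s: 35.25
tcp_pos: [0.4825, 0.2384, 0.0315]
orientation: [0.001, -0.019, 1.0, 0.0]
contact_force: [-0.2, 0.2, -1.9]
finger_gap: 0.152
grip_force: 68.8
```

```bash
python3 - <<'E'
from h import *
s=manip.observe(); print(s["tcp_pos"],s["contact_force"],s["grip_force"],s["finger_gap"])
c=cam("wrist"); cv2.imwrite("pics/w11.png",c["im"])
c2=dict(c);print([(cv2.minEnclosingCircle(b)) for b in blobs(c,(0,100,60),(8,255,255),30)])
pucks(cam("side"),("red","blue"),.02,20)
E
```

```text
[0.48252856 0.23840052 0.03152378] [-0.1856476   0.20625437 -1.87667965] 68.80793452262878 0.1520020743994027
[]
red 216 377 9.9 [0.4783 0.2379 0.02  ]
red 440 172 7.1 [ 0.5261 -0.4302  0.02  ]
red 571 8 3.6 [ 0.7277 -1.4695  0.02  ]
blue 209 362 3.6 [0.5064 0.2318 0.02  ]
```

carry_out:
  commands:
    - [0,0,-0.03,0,0,0,1]
    - [0,0,-0.05,0,0,0,1]
    - [0,0,-0.05,0,0,0,1]

```text
time_s: 35.6
tcp_pos: [0.4826, 0.2388, 0.0311]
orientation: [-0.0, -0.02, 1.0, -0.0]
contact_force: [-9.3, -3.5, 20.4]
finger_gap: 0.158
grip_force: 71.2
```

carry_out:
  commands:
    - [0,0,0.05,0,0,0,1]
    - [0,0,0.05,0,0,0,0.2]
    - [0,0,0.05,0,0,0,0.2]
    - [0,0,0.05,0,0,0,0.2]
    - [0,0,0.4,0,0,0,0.2]
    - [0,0,0.8,0,0,0,0.2]
    - [0,0,1,0,0,0,0.2]

```text
time_s: 36.18
tcp_pos: [0.4829, 0.2388, 0.1093]
orientation: [0.002, -0.02, 1.0, 0.0]
contact_force: [1.1, 0.8, 0.7]
finger_gap: 0.404
grip_force: 0.0
```

carry_out:
  commands:
    - [0.2,-0.4,0.05,0,0,0,0.2]
    - [0.4,-0.8,0.1,0,0,0,0.2]
    - [0.5,-1,0.1,0,0,0,0.2]

```text
time_s: 36.43
tcp_pos: [0.5236, 0.1564, 0.116]
orientation: [0.002, -0.019, 1.0, -0.0]
contact_force: [1.0, 0.5, 1.0]
finger_gap: 0.401
grip_force: 0.0
```

carry_out:
  commands:
    - [0.2,-0.4,0,0,0,0,0.2]
    - [0.4,-0.8,0,0,0,0,0.2]
    - [0.5,-1,0,0,0,0,0.2]

```text
time_s: 36.68
tcp_pos: [0.563, 0.0754, 0.1146]
orientation: [0.0, -0.019, 1.0, -0.001]
contact_force: [-0.8, 0.3, 0.2]
finger_gap: 0.401
grip_force: 0.0
```

carry_out:
  commands:
    - [0.2,-0.4,0,0,0,0,0.2]
    - [0.4,-0.8,0,0,0,0,0.2]
    - [0.5,-1,0,0,0,0,0.2]

```text
time_s: 36.93
tcp_pos: [0.6029, -0.0048, 0.1144]
orientation: [0.0, -0.018, 1.0, -0.0]
contact_force: [0.1, -0.1, -0.2]
finger_gap: 0.397
grip_force: 0.0
```

carry_out:
  commands:
    - [0.2,-0.4,0,0,0,0,0.2]
    - [0.4,-0.8,0,0,0,0,0.2]
    - [0.5,-1,0,0,0,0,0.2]

```text
time_s: 37.18
tcp_pos: [0.6428, -0.0846, 0.1144]
orientation: [0.0, -0.019, 1.0, -0.0]
contact_force: [1.1, -0.2, -0.7]
finger_gap: 0.398
grip_force: 0.0
```

carry_out:
  commands:
    - [0.43,-0.25,0,0,0,0,0.2]
    - [0.43,-0.25,0,0,0,0,0.2]
    - [0.43,-0.25,0,0,0,0,0.2]
    - [0.43,-0.25,0,0,0,0,0.2]

```text
time_s: 37.52
tcp_pos: [0.6755, -0.101, 0.1138]
orientation: [-0.001, -0.02, 1.0, 0.0]
contact_force: [-0.4, -0.6, 0.8]
finger_gap: 0.4
grip_force: 0.0
```

```bash
python3 - <<'E'
from h import *
s=manip.observe(); print(s["time_s"],s["tcp_pos"],s["finger_gap"])
c=cam("wrist"); pucks(c,("amber",),.026)
T=cam("top"); pucks(T,("red",),.02)
pucks(cam("side"),("red",),.02,20)
E
```

```text
37.5167 [ 0.67547568 -0.10098414  0.11377658] 0.40007825629134997
amber 30 66 35.3 [ 0.567 -0.282  0.026]
amber 320 248 23.0 [ 0.677  -0.1015  0.026 ]
red 165 298 8.1 [0.4825 0.2382 0.02  ]
red 214 375 10.2 [0.4827 0.238  0.02  ]
```

carry_out:
  commands:
    - [0.01,0,-0.4,0,0,0,0.2]
    - [0.01,0,-0.8,0,0,0,0.2]
    - [0.01,0,-0.96,0,0,0,0.2]
    - [0.01,0,-0.96,0,0,0,0.2]
    - [0.01,0,-0.96,0,0,0,1]
    - [0.01,0,-0.96,0,0,0,1]
    - [0.01,0,-0.96,0,0,0,1]
    - [0.01,0,-0.96,0,0,0,1]
    - [0.01,0,-0.96,0,0,0,1]
  force: 70

```text
time_s: 38.42
tcp_pos: [0.6776, -0.1016, 0.0399]
orientation: [0.001, -0.02, 1.0, -0.0]
contact_force: [-1.7, 1.5, 2.8]
finger_gap: 0.155
grip_force: 68.5
```

carry_out:
  commands:
    - [0,0,0.1,0,0,0,1]
    - [0,0,0.25,0,0,0,1]
    - [0,0,0.6,0,0,0,1]
    - [0,0,1,0,0,0,1]

```text
time_s: 38.75
tcp_pos: [0.6753, -0.1013, 0.1173]
orientation: [-0.002, -0.019, 1.0, 0.001]
contact_force: [0.0, -0.7, -0.4]
finger_gap: 0.154
grip_force: 68.4
```

carry_out:
  commands:
    - [-0.27,0.4,0,0,0,0,1]
    - [-0.52,0.78,0,0,0,0,1]
    - [-0.62,0.94,0,0,0,0,1]

```text
time_s: 39.0
tcp_pos: [0.6257, -0.0238, 0.1198]
orientation: [0.0, -0.02, 1.0, 0.0]
contact_force: [1.4, 0.3, -1.8]
finger_gap: 0.157
grip_force: 68.5
```

carry_out:
  commands:
    - [-0.27,0.4,0,0,0,0,1]
    - [-0.52,0.78,0,0,0,0,1]
    - [-0.62,0.94,0,0,0,0,1]

```text
time_s: 39.25
tcp_pos: [0.5752, 0.0516, 0.1182]
orientation: [-0.001, -0.021, 1.0, 0.0]
contact_force: [1.0, -0.9, -1.5]
finger_gap: 0.155
grip_force: 68.6
```

carry_out:
  commands:
    - [-0.27,0.4,0,0,0,0,1]
    - [-0.52,0.78,0,0,0,0,1]
    - [-0.62,0.94,0,0,0,0,1]

```text
time_s: 39.5
tcp_pos: [0.5259, 0.1264, 0.1183]
orientation: [-0.0, -0.021, 1.0, 0.0]
contact_force: [0.8, 0.1, -1.3]
finger_gap: 0.152
grip_force: 68.6
```

carry_out:
  commands:
    - [-0.27,0.4,0,0,0,0,1]
    - [-0.52,0.78,0,0,0,0,1]
    - [-0.62,0.94,0,0,0,0,1]

```text
time_s: 39.75
tcp_pos: [0.4768, 0.2014, 0.1184]
orientation: [-0.0, -0.021, 1.0, 0.0]
contact_force: [-0.1, -0.4, -0.4]
finger_gap: 0.156
grip_force: 68.7
```

carry_out:
  commands:
    - [-0.27,0.4,0,0,0,0,1]
    - [-0.52,0.78,0,0,0,0,1]
    - [-0.62,0.94,0,0,0,0,1]
    - [-0.62,0.94,0,0,0,0,1]
    - [-0.62,0.94,0,0,0,0,1]

```text
time_s: 40.17
tcp_pos: [0.4294, 0.2747, 0.1185]
orientation: [0.001, -0.021, 1.0, -0.0]
contact_force: [0.2, -0.1, -1.6]
finger_gap: 0.152
grip_force: 68.8
```

```bash
python3 - <<'E'
from h import *
s=manip.observe(); print(s["time_s"],s["tcp_pos"],s["finger_gap"],s["grip_force"])
c=cam("wrist"); pucks(c,("amber",),s["tcp_pos"][2]-.012)
E
```

```text
40.1667 [0.42936929 0.27474044 0.11854886] 0.15158244208653057 68.75487685203552
amber 305 285 21.3 [0.4241 0.2667 0.1065]
amber 338 284 19.5 [0.4228 0.2833 0.1065]
```

carry_out:
  commands:
    - [0.02,0,-0.4,0,0,0,1]
    - [0.02,0,-0.75,0,0,0,1]
    - [0.02,0,-0.95,0,0,0,1]
    - [0.02,0,-1,0,0,0,1]
    - [0.02,0,-1,0,0,0,1]

```text
time_s: 40.63
tcp_pos: [0.4304, 0.273, 0.0367]
orientation: [-0.001, -0.019, 1.0, -0.001]
contact_force: [1.1, 0.5, -0.7]
finger_gap: 0.155
grip_force: 68.7
```

carry_out:
  commands:
    - [0,0,-0.03,0,0,0,1]
    - [0,0,-0.07,0,0,0,1]
    - [0,0,-0.07,0,0,0,1]

```text
time_s: 40.88
tcp_pos: [0.4314, 0.2745, 0.0332]
orientation: [0.001, -0.019, 1.0, 0.0]
contact_force: [-0.2, 0.0, -1.0]
finger_gap: 0.157
grip_force: 68.7
```

carry_out:
  commands:
    - [0,0,-0.02,0,0,0,1]
    - [0,0,-0.03,0,0,0,1]
    - [0,0,-0.03,0,0,0,1]

```text
time_s: 41.13
tcp_pos: [0.4318, 0.2748, 0.0319]
orientation: [0.001, -0.02, 1.0, 0.0]
contact_force: [-0.3, -1.9, 5.7]
finger_gap: 0.156
grip_force: 69.7
```

carry_out:
  commands:
    - [0,0,0.01,0,0,0,1]
    - [0,0,0.01,0,0,0,0.2]
    - [0,0,0.01,0,0,0,0.2]
    - [0,0,0.01,0,0,0,0.2]
    - [0,0,0.4,0,0,0,0.2]
    - [0,0,0.8,0,0,0,0.2]
    - [0,0,1,0,0,0,0.2]

```text
time_s: 41.72
tcp_pos: [0.4317, 0.2751, 0.1129]
orientation: [0.002, -0.02, 1.0, 0.001]
contact_force: [0.9, 0.2, 0.9]
finger_gap: 0.397
grip_force: 0.0
```

carry_out:
  commands:
    - [0.2,-0.3,0.3,0,0,0,0.2]
    - [0.4,-0.6,0.6,0,0,0,0.2]
    - [0.5,-1,1,0,0,0,0.2]
    - [0.5,-1,1,0,0,0,0.2]

```text
time_s: 42.05
tcp_pos: [0.4746, 0.1921, 0.1959]
orientation: [0.005, -0.018, 1.0, 0.0]
contact_force: [0.8, 0.3, -0.3]
finger_gap: 0.4
grip_force: 0.0
```

carry_out:
  commands:
    - [0,-0.5,0,0,0,0,0.2]
    - [0,-1,0,0,0,0,0.2]
    - [0,-1,0,0,0,0,0.2]

```text
time_s: 42.3
tcp_pos: [0.4703, 0.1099, 0.1895]
orientation: [-0.0, -0.017, 1.0, -0.001]
contact_force: [-0.3, 0.2, 0.3]
finger_gap: 0.394
grip_force: 0.0
```

carry_out:
  commands:
    - [0,-0.5,0,0,0,0,0.2]
    - [0,-1,0,0,0,0,0.2]
    - [0,-1,0,0,0,0,0.2]
    - [0,-1,0,0,0,0,0.2]
    - [0,-1,0,0,0,0,0.2]
    - [0,-1,0,0,0,0,0.2]

```text
time_s: 42.8
tcp_pos: [0.4701, 0.0355, 0.1895]
orientation: [-0.0, -0.02, 1.0, 0.0]
contact_force: [-0.8, -0.7, 0.6]
finger_gap: 0.402
grip_force: 0.0
```

```bash
python3 - <<'E'
from h import *
s=manip.observe(); print(s["time_s"],s["tcp_pos"],s["contact_force"])
T=cam("top","top9");S=cam("side")
pucks(T,("red","amber"),.02);pucks(S,("red","amber"),.02,20)
a=cv2.resize(T["im"][170:360,90:200],None,fx=3,fy=3); b=cv2.resize(T["im"][205:300,395:465],None,fx=3,fy=3); 
d=cv2.resize(S["im"][290:480,90:280],None,fx=1.3,fy=1.3)
H=570; f=lambda i:np.vstack([i,np.zeros((H-i.shape[0],i.shape[1],3),np.uint8)])
cv2.imwrite("pics/c3.png",np.hstack([a,f(b),f(d)]))
E
```

```text
42.8 [0.47011409 0.03545072 0.18947289] [-0.76658154 -0.67926905  0.55756751]
red 165 298 8.2 [0.4824 0.2379 0.02  ]
amber 434 248 10.8 [ 0.5709 -0.2926  0.02  ]
amber 147 324 8.1 [0.432  0.2738 0.02  ]
red 214 376 10.3 [0.4821 0.2382 0.02  ]
red 572 8 2.9 [ 0.7284 -1.4746  0.02  ]
amber 214 415 11.1 [0.4303 0.2738 0.02  ]
```

View pics/c3.png

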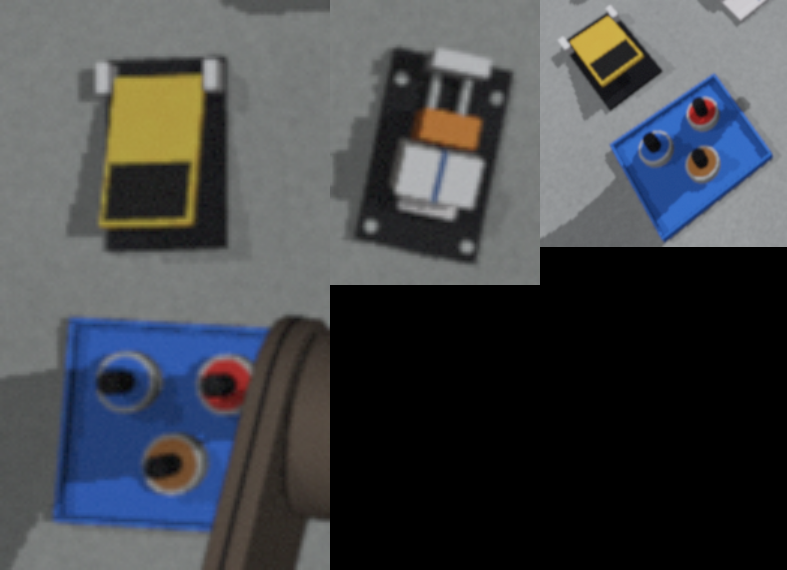

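All three pucks stand upright in the tray at crop positions (127,382), (225,385) and (173,465). The bar is clamped, the pedal is up and the robot is clear of everything, so I hand in.

```bash
python3 -c "
from rig import manip
print(manip.finish_job())"
```

```text
the job is handed in; nothing more can be done
None
```

The job is handed in, though the hand-in gave no verdict: the bar is clamped, the three pucks present (blue, red, amber) were docked, the pedal was held at its stop for over two seconds and came back up, and all three pucks stand upright in the blue tray.

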